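# Level and load the bench deburring bowl

## Task

Get the bench deburring bowl ready to run: first turn its tilt screw until the deck sits level, then tip the lid up by its steel tab, well open with the opposite edge still resting on the rim, lift it off and lay it plug down, flat, on the cork mat, and let go of it there. Then load all the T-slot nuts lying on the bench into the bowl, and nothing else. Finally put the lid back, fully seated on the rim, with the deck still level; do not knock over the oil bottle.

Things in the scene. Friction and masses are not known exactly. Their poses are not given: they have to be found in the camera images.
- machine: fixed dark steel base, 250 x 250 mm and 15 mm thick, of the deburring machine; origin at the centre of its underside on the bench. Its +y points (roughly away to the robot's left) to the tilt screw, which stands on a 32 mm wide grey post 150 mm from the origin along +y. The deck's hinge runs along machine x, 50 mm above the origin, under the bowl's middle.
- deck (a joint): tilt of the grey deck (200 x 225 mm, top 55 mm above the bench when level) that carries the bowl; rad, 0 = level, negative = the screw side hangs low. It starts with the screw side low. It follows the screw: deck = 0.025 x screw, and stays where it is left.
- screw (a joint): tilt screw; rad, 0 when the deck is level, grows as it is turned clockwise seen from above, which raises the screw side of the deck. It starts between -3.6 and -2.0, range -4.2 to 2.6, and stays where it is left (friction about 0.08 N m). At 0 its bar grip lies along machine x; at value q the bar is turned by q clockwise from machine x.
- screw_grip (a point): middle of the black bar grip of the tilt screw, on the screw's upright axis, 119 mm above the bench. The bar is 50 mm long, 12 mm thick and 30 mm tall (15 mm above and 15 mm below this point) on a round 44 mm metal foot disc.
- bowl_rim (a point): centre of the bowl's mouth, in the plane of its rim (115 mm above the bench when level). Its z axis is the bowl's axis. Round straight-walled grey bowl fixed to the deck, 160 mm outer and 150 mm inner diameter.
- bowl_floor (a point): centre of the bowl's inner floor, 54 mm below the rim (61 mm above the bench when level).
- lid: loose round black lid, about 0.18 kg: flange 170 mm diameter, 4 mm thick, and below it a tapered plug 10 mm deep (142 mm diameter at the flange, 132 mm at its foot) that goes into the bowl. Origin on the lid's axis at the underside of the flange, which rests on the rim (so the flange top is 4 mm above it, the plug's foot 10 mm below). z up through the flange, -x towards the tab.
- lid_tab (a point): middle of the upright steel tab at the lid's edge, 70 mm from the lid's axis along lid -x and 27 mm above the lid's origin. The tab is a plate 8 mm thick (along lid x), 36 mm wide (along lid y), its upper edge 39 mm above the lid's origin (35 mm above the flange top). The fingers grip it across its 8 mm thickness.
- lid_heel (a point): point on the underside of the flange opposite the tab, 80 mm from the lid's axis along lid +x: the edge about which the lid tips.
- mat: fixed cork mat on the bench, 200 x 200 mm, 4 mm thick, where the lid is laid; origin at the centre of its underside. The lid laid there stands on its plug, its origin 14 mm above the bench.
- nut1: steel T-slot nut, about 0.12 kg (may be absent; 3 to 5 of nut1..nut5 are on the bench, standing on their base): base 36 (x) x 28 (y) x 10 (z) mm and on it a neck 36 (x) x 16 (y) x 17 (z) mm, 27 mm tall in all; origin at the centre of the base's underside, x along its length. May be gripped across the 16 mm neck.
- nut2: steel T-slot nut, about 0.12 kg (may be absent; 3 to 5 of nut1..nut5 are on the bench, standing on their base): base 36 (x) x 28 (y) x 10 (z) mm and on it a neck 36 (x) x 16 (y) x 17 (z) mm, 27 mm tall in all; origin at the centre of the base's underside, x along its length. May be gripped across the 16 mm neck.
- nut3: steel T-slot nut, about 0.12 kg (may be absent; 3 to 5 of nut1..nut5 are on the bench, standing on their base): base 36 (x) x 28 (y) x 10 (z) mm and on it a neck 36 (x) x 16 (y) x 17 (z) mm, 27 mm tall in all; origin at the centre of the base's underside, x along its length. May be gripped across the 16 mm neck.
- nut4: steel T-slot nut, about 0.12 kg (may be absent; 3 to 5 of nut1..nut5 are on the bench, standing on their base): base 36 (x) x 28 (y) x 10 (z) mm and on it a neck 36 (x) x 16 (y) x 17 (z) mm, 27 mm tall in all; origin at the centre of the base's underside, x along its length. May be gripped across the 16 mm neck.
- nut5: steel T-slot nut, about 0.12 kg (may be absent; 3 to 5 of nut1..nut5 are on the bench, standing on their base): base 36 (x) x 28 (y) x 10 (z) mm and on it a neck 36 (x) x 16 (y) x 17 (z) mm, 27 mm tall in all; origin at the centre of the base's underside, x along its length. May be gripped across the 16 mm neck.
- stepblock: dark steel step block, 50 x 30 x 36 mm, a stair of three steps; a bystander among the nuts; origin at its underside
- pastejar: small white jar, 40 mm diameter, 45 mm tall; a bystander among the nuts; origin at its underside
- packing: wooden packing block, 45 x 30 x 20 mm; a bystander among the nuts; origin at its underside
- oil: white oil bottle, 60 mm diameter, 170 mm tall, standing beyond the mat; a bystander; origin at its underside, z up
Mind the look-alikes: they are no part of the job. Leave any blue or red look-alike of the nut3 alone.

How it is judged:
On the way, in this order (a step that is already met when the one before it is completed fails the run):
1. the deck is level, with the lid still on (value of joint deck between -0.01 and 0.01 rad and horizontal distance between lid and bowl_rim below 0.012 m), for 0.3 s.
2. the lid is tipped up by at least 0.25 rad with the edge opposite the tab still at the rim (angle between lid's own z axis and vertical above 0.25 rad and z of lid_heel in the frame of bowl_rim below 0.015 m and z of lid_tab in the frame of bowl_rim above 0.04 m and horizontal distance between lid and bowl_rim below 0.04 m), for 0.1 s.
3. the lid lies flat on the mat, plug down, let go (horizontal distance between lid and mat below 0.06 m and height (world z) of lid below 0.02 m and z of lid_tab in the frame of lid above 0 m and height (world z) of lid_tab above 0.03 m and angle between lid's own z axis and vertical below 0.08 rad and contact force between the fingers and lid below 0.05 N), for 0.2 s.
4. all the T-slot nuts are in the bowl (z of nut1 in the frame of bowl_floor between -0.005 and 0.048 m and horizontal distance between each of nut1, nut2, nut3, nut4, nut5 and bowl_floor below 0.075 m and z of nut2 in the frame of bowl_floor between -0.005 and 0.048 m and z of nut3 in the frame of bowl_floor between -0.005 and 0.048 m and z of nut4 in the frame of bowl_floor between -0.005 and 0.048 m and z of nut5 in the frame of bowl_floor between -0.005 and 0.048 m), for 0.2 s.
At the end, for the whole second after the job is handed in: The deck is within 0.01 rad of level, all the T-slot nuts present lie in the bowl, and the lid is at rest right side up on the rim: within 8 mm of the rim's centre, not more than 3 mm above it and parallel to it within 0.04 rad; step block, jar and packing block are not in or on the bowl (all of step 4 and value of joint deck between -0.01 and 0.01 rad and distance between lid and bowl_rim below 0.008 m and angle between the z axis of lid and the z axis of bowl_rim, either way round below 0.04 rad and z of lid in the frame of bowl_rim below 0.003 m and z of lid_tab in the frame of bowl_rim above 0.015 m and linear speed of lid below 0.01 m/s and horizontal distance between each of stepblock, pastejar, packing and bowl_rim above 0.09 m); the robot touches nothing.
It fails at once if the oil bottle is knocked over (angle between oil's own z axis and vertical above 0.6 rad).
Of nut1, nut2, nut3, nut4, nut5 only 3 to 5 are there at a start; the rules pass over those that are not, and their reading is None.
At some moment in a run one of nut1, nut2, nut3, nut4, nut5 may be knocked a few centimetres aside while the robot is not near it.
It also fails if it takes over 210 s, if anything falls off the work surface, if the arm or the gripper's body presses on something with over 40 N, if the wrist force passes 120 N, or if a joint passes its speed limit or range.

## Robot

A 6-joint arm with a two-finger parallel gripper is mounted at the origin on the work surface. World frame = base frame: x ahead of the robot, y to its left, z up, the work surface at z = 0. Lengths are in m, angles in rad, forces in N, time in s.
With the tool pointing down it reaches from about 0.325 to 0.775 m from the base axis. Payload 5.5 kg.
Tool frame: the origin (TCP) lies midway between the tips of the shut fingers; the grasp point (between the pads) lies 19 mm behind it; x points along the fingers, y is the direction in which the jaws open and shut, and the axes are right-handed (so a half turn about x gives the same grasp; the last joint's range is limited). The gripper opens to 88 mm and grips with 3 to 60 N. Pads are 20 mm wide; open, the fingers measure 115 mm over their backs; the gripper's body (75 mm by 178 mm) begins 61 mm behind the grasp point.
Start: joints at [1.103, 0.091, 1.231, -0, 1.82, -0.057], TCP at [0.24, 0.55, 0.223] pointing down, gripper open.
Joint ranges: [-2.87, 2.87], [-0.86, 2.18], [0.17, 2.46], [-1.51, 4.65], [0.06, 2.69], [-2.65, 2.65]. Speed limits (rad/s): [2.57, 2.57, 3.01, 3.14, 3.14, 3.14].

## Interface

Orientations are given as a unit quaternion [w, x, y, z].
In Python, from workcell import arm gives the robot as it stands.
- The arm moves only by the tool send_rows, never from a script. Its argument "series" is a list of rows, each a list of 7 numbers: the turn, a rotation vector about the tool's x, y, z in rad, then the shift along the tool's x, y, z in m, then the opening in per cent of the stroke, from 0 (shut) to 100 (fully open). A call has 1 to 20 rows; each row shifts and turns the commanded pose from where the row before left it, along the tool's axes as they then stand; what a row does not reach is not made up. A row lasts 1/8 s, in which the tool goes at most 62.5 mm and 10.7 degrees, less where a joint would pass 70% of its speed; a pose out of reach is approached as far as the arm can. A call is refused whole if a number of a shift passes 0.0625 or a number of a turn 0.188, either way. A call with a gripper value outside its range is refused whole. The fingers move at their own pace and stop on an object; "squeeze" is the grip in N (left out, the last holds). Time passes only in rows, so rows that do not move let the fingers close. It gives the time, the measured TCP pose, the force and the opening at its end, in the units of the state.
- arm.observe(): the state, without advancing time (a new reading comes with each control period).
- arm.snapshot(name): name is "scene" or "side" or "wrist"; returns (picture, depth): 400x640x3 uint8, red, green, blue; 400x640 float32, m along the optical axis (not along the pixel's ray), 0 where there is no reading.
- arm.camera_model(name): a dict with "K" (3x3 intrinsics, pixels), "dist" ([k1, k2, p1, p2, k3] as OpenCV has them; the pictures are not rectified), "origin" and "rotation" of the camera in the world; the wrist camera has in their place "hand_eye" (4x4, takes a point from camera to tool coordinates, whose origin is the TCP and whose axes are the tool frame's). Camera axes: x right, y up, looking along -z (the intrinsics and any distortion apply to the point x, -y, -z); pixel columns grow to the right and rows downward; lengths in m; the calibration is good to about 2 mm. A picture is of the moment at which its call begins: read the wrist's pose just before it. camera_model takes no time and is no camera call.
- arm.job_done(): hands the job in, once; it reports no verdict.
Trained networks look in the newest picture that a camera, given by its name, has taken for a name from the list of things; names that differ only in an ending like _2 or _b are one class to them, and where a whole thing is asked for, a point or a joint stands for the part that bears it (a point fixed in the world has none). Each returns a list of dicts, best first, with "conf" (0 to 1); they miss things now and then, are a little off and sometimes report something else, mostly with a low value. They report only what shows in the picture. A call takes as long as a camera call. They do not tell look-alikes from the thing itself.
- arm.outline_of(camera, thing): "mask" (400x640 bool, what is visible of it) and "box" ([centre column, centre row, width, height] in pixels, round what is visible of it).
- arm.place_of(camera, thing): "point" ([column, row] in pixels: a listed point, or the origin of a listed thing).
The state is a dict: "clock": time; "q": joint angles; "qvel": joint speeds; "tau": joint torques, N m; "ee_pos": TCP position; "ee_rot": TCP orientation; "contact_force": force on the tool from outside, world axes, zero at the start; "moment": the same for the moment, N m; "opening": opening from 0.0 (shut) to 1.0 (fully open).
Only numpy, scipy, OpenCV 4.12 (cv2) and the standard library are available. Lean on these libraries where they do the work, as an engineer would, in place of code of your own. Each camera call takes 0.05 s, during which the arm holds its last target.

## Working session

There is one attempt and no reset: what is moved stays moved. The work goes in short steps, Python scripts to look and compute and a tool call to move; the robot and the scene stay as the last step left them, time stands still between calls to the robot, and variables do not carry over. Pictures are saved under pics/ and viewed, and the job is handed in when it is done.

Besides the shell and the picture viewer there is one more tool, called after ">>>" as a command line: name --pt "numbers of a row" for each row, then --argument value for the rest. send_rows: Moves the arm, as the interface text tells. Its arguments: {"type":"object","properties":{"series":{"type":"array"},"squeeze":{"type":"number"}},"required":["series"]}

```bash
ls -la; mkdir -p pics
cat > h.py <<'E'
import numpy as np, cv2
from scipy.spatial.transform import Rotation as R
from workcell import arm
def save(n,img): cv2.imwrite('pics/'+n+'.png',img[:,:,::-1])
def Rq(q): return R.from_quat([q[1],q[2],q[3],q[0]])
E
python3 - <<'E'
from h import *
s=arm.observe(); print({k:np.round(v,3) for k,v in s.items()})
for c in ['scene','side','wrist']:
    p,d=arm.snapshot(c); save(c+'0',p); np.save('pics/%s0d.npy'%c,d); m=arm.camera_model(c); print(c,m)
print(arm.observe()['clock'])
E
```

```text
total 12
drwxr-xr-x  3 agent agent 4096 Dec  7 05:08 .
drwxr-xr-x 23 root  root  4096 Dec  7 05:08 ..
drwxr-xr-x  2 agent agent 4096 Dec  7 05:08 pics
{'clock': np.float64(0.0), 'q': array([ 1.103,  0.092,  1.232, -0.   ,  1.82 , -0.057]), 'qvel': array([ 0.001, -0.001, -0.002, -0.001,  0.002, -0.001]), 'tau': array([-2.0000e-03, -4.4647e+01, -4.0643e+01,  7.0000e-02,  3.0000e-02,
       -0.0000e+00]), 'ee_pos': array([0.239, 0.55 , 0.222]), 'ee_rot': array([ 0.692,  0.144,  0.692, -0.145]), 'contact_force': array([-0.188,  0.6  ,  0.034]), 'moment': array([ 0.004, -0.005, -0.025]), 'opening': np.float64(1.001)}
scene {'K': array([[385.3224963 ,   0.        , 317.96555309],
       [  0.        , 385.3224963 , 203.22504922],
       [  0.        ,   0.        ,   1.        ]]), 'dist': array([0.01327321, 0.        , 0.        , 0.        , 0.        ]), 'origin': array([ 1.28735968, -0.02674303,  0.93948802]), 'rotation': array([0.67862021, 0.23593112, 0.23201605, 0.65572835])}
side {'K': array([[379.55614237,   0.        , 329.36464389],
       [  0.        , 379.55614237, 204.5823496
[... 177 characters left out ...]
18 ,  0.87546774]), 'rotation': array([ 0.86982133,  0.3183323 , -0.12739933, -0.35474612])}
wrist {'K': array([[348.80050546,   0.        , 311.47807292],
       [  0.        , 348.80050546, 201.65859998],
       [  0.        ,   0.        ,   1.        ]]), 'dist': array([-0.03127153,  0.        ,  0.        ,  0.        ,  0.        ]), 'hand_eye': array([[ 2.28365378e-04,  2.76854930e-01, -9.60911700e-01,
        -1.63699810e-01],
       [ 9.99999839e-01,  4.35660346e-04,  3.63175987e-04,
         2.39303934e-04],
       [ 5.19178186e-04, -9.60911629e-01, -2.76854786e-01,
        -7.56303075e-02],
       [ 0.00000000e+00,  0.00000000e+00,  0.00000000e+00,
         1.00000000e+00]])}
0.15
```

View pics/scene0.png

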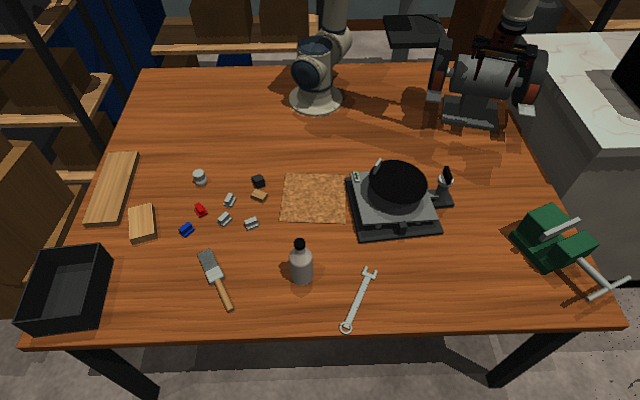

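View pics/side0.png

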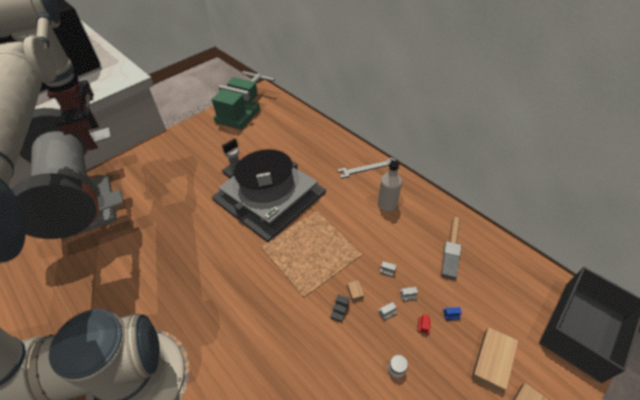

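View pics/wrist0.png

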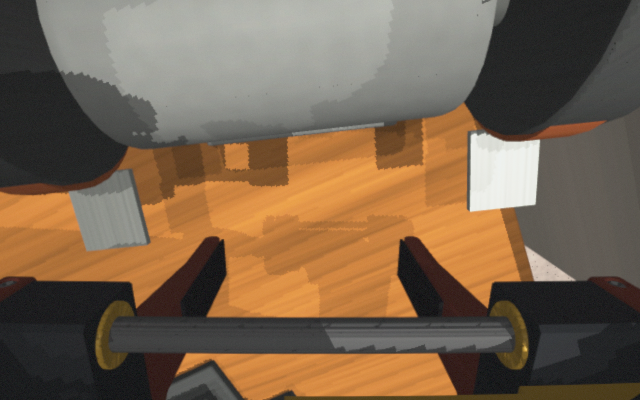

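```bash
cat >> h.py <<'E'
def rays(cam,px,s=None):
    """camera origin, ray dirs in world scaled so depth along optical axis=1"""
    m=arm.camera_model(cam); px=np.asarray(px,float).reshape(-1,1,2)
    u=cv2.undistortPoints(px,m['K'],np.array(m['dist'],float)).reshape(-1,2)
    dc=np.c_[u[:,0],-u[:,1],-np.ones(len(u))]
    if cam=='wrist':
        s=s or arm.observe(); T=np.array(m['hand_eye']); Rt=Rq(s['ee_rot']).as_matrix()
        return Rt@T[:3,3]+np.array(s['ee_pos']), dc@T[:3,:3].T@Rt.T
    return np.array(m['origin']), dc@Rq(m['rotation']).as_matrix().T
def at_z(cam,px,z,s=None):
    o,d=rays(cam,px,s); return o+d*((z-o[2])/d[:,2])[:,None]
def at_d(cam,px,dep,s=None):
    o,d=rays(cam,px,s); return o+d*np.asarray(dep).reshape(-1,1)
def proj(cam,P,s=None):
    m=arm.camera_model(cam); P=np.asarray(P,float).reshape(-1,3)
    if cam=='wrist':
        s=s or arm.observe(); T=np.array(m['hand_eye']); Rt=Rq(s['ee_rot']).as_matrix()
        Rc=Rt@T[:3,:3]; o=Rt@T[:3,3]+np.array(s['ee_pos'])
    else: Rc=Rq(m['rotation']).as_matrix(); o=np.array(m['origin'])
    c=(P-o)@Rc; c=c*[1,-1,-1]
    return cv2.projectPoints(c,np.zeros(3),np.zeros(3),m['K'],np.array(m['dist'],float))[0].reshape(-1,2)
def cloud(cam,d,s=None):
    v,u=np.mgrid[0:400,0:640]; return at_d(cam,np.c_[u.ravel(),v.ravel()],d.ravel(),s).reshape(400,640,3)
def crop(n,img,c0,r0,c1,r1,k): 
    save(n,cv2.resize(img[r0:r1,c0:c1],None,fx=k,fy=k,interpolation=cv2.INTER_CUBIC))
E
python3 - <<'E'
from h import *
for c in ['scene','side']:
    p,d=arm.snapshot(c); np.save('pics/%s1d.npy'%c,d); np.save('pics/%s1p.npy'%c,p)
    for t in ['machine','screw_grip','bowl_rim','lid','lid_tab','lid_heel','mat','oil','nut1','stepblock','pastejar','packing']:
        r=arm.place_of(c,t)
        for e in r[:8]:
            if e['conf']<.2: continue
            u,v=e['point']; dd=d[int(round(v)),int(round(u))]
            print(c,t,round(e['conf'],2),np.round(e['point'],1),np.round(at_d(c,[e['point']],[dd])[0],3))
print(arm.observe()['clock'])
p=np.load('pics/scene1p.npy'); crop('c1',p,160,150,480,270,2.5)
p=np.load('pics/side1p.npy'); crop('c2',p,200,130,520,390,2.3)
E
```

```text
scene machine 0.67 [389.6 203.4] [0.628 0.188 0.105]
scene screw_grip 0.73 [446.  177.9] [0.548 0.362 0.114]
scene lid 0.77 [397.7 178.3] [0.546 0.222 0.116]
scene lid_tab 0.94 [375.6 164.3] [0.526 0.157 0.156]
scene lid_heel 0.55 [423.9 191.5] [0.595 0.289 0.112]
scene mat 0.79 [315.5 197.4] [ 0.513 -0.015  0.001]
scene oil 0.59 [300.  277.5] [ 0.817 -0.063  0.048]
scene oil 0.21 [223.5 221.4] [ 0.602 -0.292  0.009]
scene nut1 0.7 [251.  227.8] [ 0.626 -0.209  0.004]
scene nut1 0.59 [231.3 201.8] [ 0.525 -0.278  0.005]
scene nut1 0.59 [189.7 228.5] [ 0.625 -0.388  0.009]
scene nut1 0.57 [198.8 210.7] [ 0.573 -0.365  0.026]
scene nut1 0.52 [223.9 221.9] [ 0.602 -0.291  0.005]
scene nut1 0.34 [374.5 166.9] [0.529 0.154 0.149]
scene stepblock 0.7 [259.6 180.8] [ 0.463 -0.19   0.031]
scene pastejar 0.48 [198.9 184.3] [ 0.454 -0.388  0.011]
scene packing 0.64 [259.2 196.5] [ 0.517 -0.19   0.018]
scene packing 0.3 [424.2 192.5] [0.597 0.29  0.11 ]
side machine 0.86 [269.9 195.6] [0.515 0.15  0.084]
side screw_grip 0.55 [232.9 142.6] [0.549 0.363 0.126]
side lid 0.56 [262.4 168. ] [0.55  0.222 0.117]
side lid_tab 0.62 [266.1 177.6] [0.518 0.158 0.148]
side lid_tab 0.61 [388.5 272.1] [ 0.602 -0.218  0.013]
side lid_heel 0.97 [259.5 151.1] [0.591 0.291 0.112]
side lid_heel 0.27 [335.7 311.5] [ 0.428 -0.198  0.012]
side mat 0.6 [310.8 250.9] [ 0.507 -0.023  0.001]
side oil 0.9 [383.8 203.2] [ 0.759 -0.065  0.031]
side nut1 0.75 [385.5 314. ] [ 0.508 -0.287  0.015]
side nut1 0.72 [454.9 314.7] [ 0.625 -0.406  0.014]
side nut1 0.69 [423.8 328.2] [ 0.539 -0.375  0.028]
side nut1 0.47 [406.2 291.4] [ 0.585 -0.287  0.026]
side nut1 0.46 [387.8 270.7] [ 0.607 -0.212  0.006]
side stepblock 0.82 [338.8 310.7] [ 0.432 -0.204  0.02 ]
side pastejar 0.81 [393.1 367.6] [ 0.414 -0.384  0.046]
side packing 0.67 [357.1 292.1] [ 0.5   -0.201  0.018]
1.45
```

View pics/c1.png

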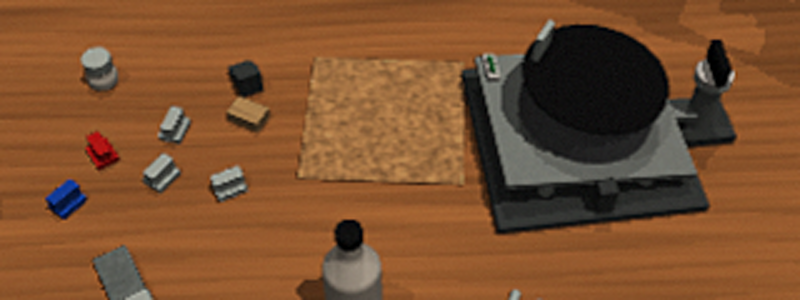

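View pics/c2.png

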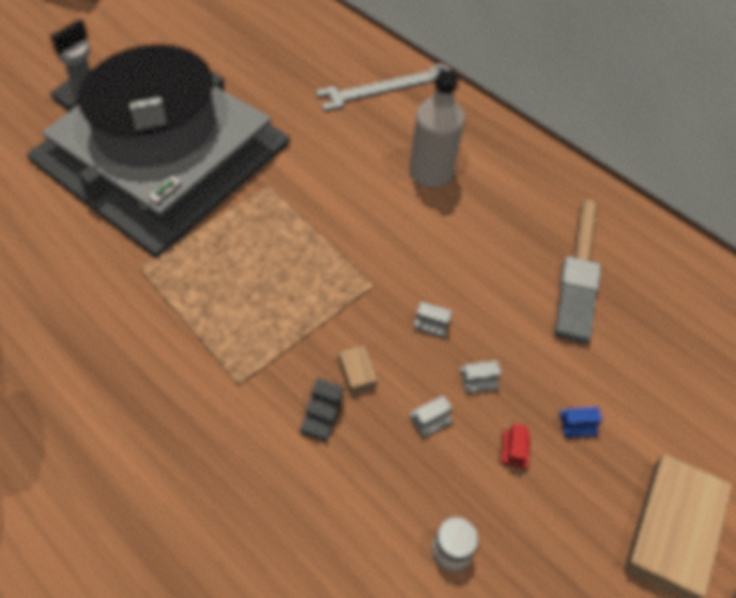

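Run:
```python
from h import *
s=arm.observe(); print(np.round(Rq(s['ee_rot']).as_matrix(),3))
for c in ['scene','side']:
    p=np.load('pics/%s1p.npy'%c); d=np.load('pics/%s1d.npy'%c); C=cloud(c,d); ok=d>0
    # lid flange: disc
    ctr=np.array([.548,.222]); r=np.hypot(*(C[...,:2]-ctr).transpose(2,0,1))
    m=ok&(r<.1)&(C[...,2]>.095)&(C[...,2]<.135)&(p.max(2)<60)
    P=C[m]; A=np.c_[P[:,:2],np.ones(len(P))]; 
    w=np.ones(len(P),bool)
    for _ in range(10):
        co=np.linalg.lstsq(A[w],P[w,2],rcond=None)[0]; w=abs(A@co-P[:,2])<.003
    # ellipse of mask
    mm=np.zeros(m.shape,np.uint8); mm[m]=w; cs=max(cv2.findContours(mm,0,1)[0],key=cv2.contourArea); 
    h=cv2.convexHull(cs).reshape(-1,2).astype(float)
    o,dr=rays(c,h); t=(co[2]+co[0]*o[0]+co[1]*o[1]-o[2])/(dr[:,2]-co[0]*dr[:,0]-co[1]*dr[:,1]); H=o+dr*t[:,None]
    B=np.c_[2*H[:,:2],np.ones(len(H))]; x=np.linalg.lstsq(B,(H[:,:2]**2).sum(1),rcond=None)[0]
    print(c,'plane',co,'normal tilt',np.degrees(np.arctan(np.hypot(*co[:2]))),'dir',np.degrees(np.arctan2(co[1],co[0])),'centre',x[:2],'z',co[0]*x[0]+co[1]*x[1]+co[2],'r',np.sqrt(x[2]+x[:2]@x[:2]))
    # base rect
    r=abs(C[...,:2]-ctr).max(2); m=ok&(r<.2)&(C[...,2]>.010)&(C[...,2]<.021)
    P=C[m][:,:2].astype(np.float32); print('base',cv2.minAreaRect(P),len(P))
    m=ok&(abs(C[...,:2]-[.51,-.02]).max(2)<.14)&(p[...,0]<190)
    # nuts
    for n in [(.515,-.281),(.594,-.291),(.615,-.212)]:
        m=ok&(np.hypot(*(C[...,:2]-n).transpose(2,0,1))<.035)&(C[...,2]>.012)&(C[...,2]<.04)
        P=C[m]; T=P[P[:,2]>.022]; print(n,len(P),len(T),P[:,2].max(), cv2.minAreaRect(T[:,:2].astype(np.float32)) if len(T)>4 else '')
    r=arm.outline_of(c,'mat')
    if r:
        mk=r[0]['mask'].astype(np.uint8); q=cv2.findContours(mk,0,1)[0]; h=max(q,key=cv2.contourArea).reshape(-1,2).astype(float); H=at_z(c,h,.004)
        print('mat',cv2.minAreaRect(H[:,:2].astype(np.float32)))
```

```text
[[ 0.     0.399  0.917]
 [ 0.     0.917 -0.399]
 [-1.     0.     0.   ]]
scene plane [ 0.00796894 -0.07449529  0.1289727 ] normal tilt 4.284612630251872 dir -83.894149038414 centre [0.55517445 0.22042299] z 0.11697637681900551 r 0.08451935956830542
base ((0.5545879602432251, 0.24828967452049255), (0.24877695739269257, 0.3200642168521881), 4.625112056732178) 1533
(0.515, -0.281) 74 48 0.028366953833129704 ((0.5217638611793518, -0.2839778661727905), (0.016709599643945694, 0.03844805434346199), 78.13551330566406)
(0.594, -0.291) 85 50 0.027691548930935395 ((0.5952491164207458, -0.29254594445228577), (0.014948301948606968, 0.036449134349823), 55.98768615722656)
(0.615, -0.212) 86 62 0.029117249713043858 ((0.6122779846191406, -0.21024607121944427), (0.01880243793129921, 0.035241685807704926), 27.353729248046875)
mat ((0.5126924514770508, -0.02381494641304016), (0.20246082544326782, 0.20507775247097015), 84.3243408203125)
side plane [ 0.00740084 -0.07371991  0.13118525] normal tilt 4.237328950773933 dir -84.26721070870067 centre [0.54846915 0.21877013] z 0.11911666297284483 r 0.08278076990004835
base ((0.5477311611175537, 0.24971869587898254), (0.25134629011154175, 0.31854555010795593), 6.16368293762207) 1644
(0.515, -0.281) 120 89 0.031528104955338976 ((0.5203391909599304, -0.2836226522922516), (0.015267252922058105, 0.035807736217975616), 77.01438903808594)
(0.594, -0.291) 122 90 0.02999550485002156 ((0.5904221534729004, -0.29128873348236084), (0.017588740214705467, 0.03491519019007683), 52.528343200683594)
(0.615, -0.212) 118 83 0.03026016109040064 ((0.6104037761688232, -0.20878401398658752), (0.018172843381762505, 0.035807762295007706), 27.56992530822754)
mat ((0.5086894035339355, -0.019635379314422607), (0.20600318908691406, 0.20496107637882233), 86.21515655517578)
```

>>> send_rows --pt "0 0 0 0 -0.007 0.05 100" --pt "0 0 0 0 -0.007 0.05 100" --pt "0 0 0 0 -0.007 0.05 100" --pt "0 0 0 0 -0.007 0.05 80" --pt "0 0 0 0 -0.007 0.05 60" --pt "0 0 0 0 -0.007 0.05 60" --pt "0 0 0 0 -0.01 0.05 60" --pt "-0.165 0 0 0 0 0 60" --pt "-0.165 0 0 0 0 0 60" --pt "0 0 0 0 0 0 60"

```text
clock: 2.8
ee_pos: [0.5399, 0.3625, 0.2225]
ee_rot: [0.706, 0.029, 0.707, -0.029]
contact_force: [0.8, 0.4, -1.0]
opening: 0.603
```

```bash
cat > v.py <<'E'
from h import *
import sys
n=sys.argv[1]
s=arm.observe(); p,d=arm.snapshot('wrist'); save(n,p); np.save('pics/%sd.npy'%n,d); np.save('pics/%sp.npy'%n,p)
import pickle; pickle.dump(s,open('pics/%s.pkl'%n,'wb'))
print(s['clock'],np.round(s['ee_pos'],4),np.round(Rq(s['ee_rot']).as_matrix()[:,1:],3).tolist(),np.round(s['q'],3),np.round(s['contact_force'],2),np.round(s['opening'],3))
for t in sys.argv[2:]:
    for e in arm.place_of('wrist',t)[:5]:
        u,v=e['point'];P=at_d('wrist',[e['point']],[d[int(round(v)),int(round(u))]],s)[0]
        print(t,round(e['conf'],2),np.round(e['point'],1),np.round(P,4))
E
python3 v.py w1 screw_grip lid_tab lid
```

```text
2.8 [0.5399 0.3625 0.2225] [[0.082, 0.997], [0.997, -0.082], [-0.0, -0.0]] [ 0.539  0.23   1.077 -0.     1.834 -0.949] [ 0.84  0.45 -1.03] 0.603
screw_grip 0.58 [317.4 198.4] [0.5343 0.3674 0.1357]
lid_tab 0.68 [ 38.3 202.4] [0.5159 0.1699 0.1532]
lid 0.59 [144.4 225.4] [0.5494 0.2255 0.1213]
```

View pics/w1.png

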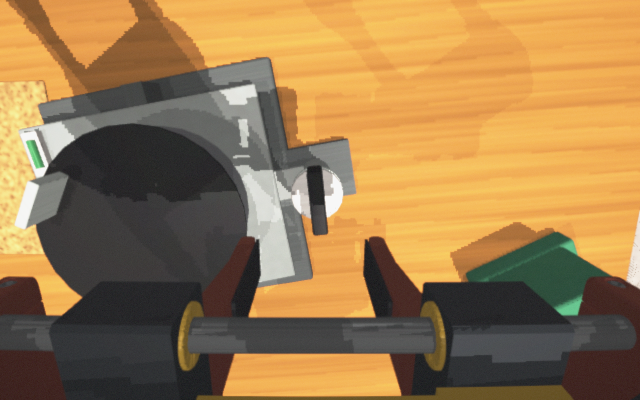

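Run:
```python
from h import *; import pickle
s=pickle.load(open('pics/w1.pkl','rb')); p=np.load('pics/w1p.npy'); d=np.load('pics/w1d.npy'); C=cloud('wrist',d,s)
m=(d>0)&(np.hypot(C[...,0]-.54,C[...,1]-.365)<.045)&(C[...,2]>.126)&(C[...,2]<.145)
P=C[m]; print(len(P),np.median(P[:,2])); T=P[:,:2]; r=cv2.minAreaRect(T.astype(np.float32)); print(r)
u,S,v=np.linalg.svd(T-T.mean(0),full_matrices=False); print(T.mean(0),np.degrees(np.arctan2(v[0,1],v[0,0])))
mk=(p.max(2)<70)&(np.hypot(C[...,0]-.54,C[...,1]-.365)<.045)&(C[...,2]>.09)
P=C[mk]; print(len(P),cv2.minAreaRect(P[:,:2].astype(np.float32)))
# deck plane
m=(d>0)&(C[...,2]>.03)&(C[...,2]<.075)&(abs(C[...,0]-.55)<.13)&(abs(C[...,1]-.22)<.11)&(p.max(2)>110)
P=C[m]; A=np.c_[P[:,:2],np.ones(len(P))]; w=np.ones(len(P),bool)
for _ in range(8):
    co=np.linalg.lstsq(A[w],P[w,2],rcond=None)[0]; w=abs(A@co-P[:,2])<.004
print('deck',co,w.sum(),len(P))
```

```text
1027 0.13543462100902987
((0.5389016270637512, 0.36687231063842773), (0.050037235021591187, 0.011981768533587456), 1.1419684886932373)
[0.537331   0.36688981] 1.1457755520504398
17342 ((0.534274160861969, 0.3648946285247803), (0.08293645828962326, 0.05613791570067406), 85.6906967163086)
deck [ 0.00749334 -0.07771023  0.06946401] 8868 9281
```

>>> send_rows --pt "-0.102 0 0 0 0.004 -0.002 60" --pt "0 0 0 0.04 0 0 60" --pt "0 0 0 0.04 0 0 60" --pt "0 0 0 0.03 0 0 60" --pt "0 0 0 0 0 0 30" --pt "0 0 0 0 0 0 0" --pt "0 0 0 0 0 0 0" --pt "0 0 0 0 0 0 0" --pt "0 0 0 0 0 0 0" --squeeze 30

```text
clock: 4.12
ee_pos: [0.5385, 0.3669, 0.1139]
ee_rot: [0.708, -0.007, 0.707, 0.008]
contact_force: [-0.2, -1.4, 2.8]
opening: 0.132
```

>>> send_rows --pt "0.17 0 0 0 0 0 0" --pt "0.17 0 0 0 0 0 0" --pt "0.17 0 0 0 0 0 0" --pt "0.17 0 0 0 0 0 0" --pt "0.17 0 0 0 0 0 0" --pt "0.17 0 0 0 0 0 0" --pt "0.17 0 0 0 0 0 0" --pt "0.17 0 0 0 0 0 0" --pt "0.17 0 0 0 0 0 0" --pt "0.17 0 0 0 0 0 0" --pt "0.17 0 0 0 0 0 0" --pt "0.17 0 0 0 0 0 0" --pt "0.17 0 0 0 0 0 0" --pt "0.17 0 0 0 0 0 0" --pt "0.17 0 0 0 0 0 0" --pt "0.17 0 0 0 0 0 0" --pt "0.17 0 0 0 0 0 0" --pt "0.17 0 0 0 0 0 0" --pt "0 0 0 0 0 0 0" --pt "0 0 0 0 0 0 0"

```text
clock: 6.62
ee_pos: [0.5392, 0.3668, 0.1139]
ee_rot: [0.037, 0.707, 0.038, -0.705]
contact_force: [4.7, 1.0, 5.7]
opening: 0.131
```

```bash
cat > lev.py <<'E'
from h import *
import sys
s=arm.observe(); print(np.round(s['q'],3),s['opening'],np.round(Rq(s['ee_rot']).as_matrix()[:,1],3))
for c in ['scene','side']:
    p,d=arm.snapshot(c); save(c+sys.argv[1],p); np.save('pics/%s%sd.npy'%(c,sys.argv[1]),d);np.save('pics/%s%sp.npy'%(c,sys.argv[1]),p); C=cloud(c,d); ok=d>0
    r=np.hypot(*(C[...,:2]-[.551,.218]).transpose(2,0,1))
    m=ok&(r<.1)&(C[...,2]>.095)&(C[...,2]<.135)&(p.max(2)<60)
    P=C[m]; A=np.c_[P[:,:2],np.ones(len(P))]; w=np.ones(len(P),bool)
    for _ in range(10):
        co=np.linalg.lstsq(A[w],P[w,2],rcond=None)[0]; w=abs(A@co-P[:,2])<.003
    mm=np.zeros(m.shape,np.uint8); mm[m]=w; cs=max(cv2.findContours(mm,0,1)[0],key=cv2.contourArea)
    h=cv2.convexHull(cs).reshape(-1,2).astype(float); H=at_z(c,h,co@[.551,.218,1]); B=np.c_[2*H[:,:2],np.ones(len(H))]; x=np.linalg.lstsq(B,(H[:,:2]**2).sum(1),rcond=None)[0]
    print(c,np.round(co,4),np.round(x[:2],4),np.sqrt(x[2]+x[:2]@x[:2]),'z',co@[x[0],x[1],1])
    for e in arm.place_of(c,'lid_tab')[:2]:
        print('tab',round(e['conf'],2),e['point'],at_z(c,[e['point']],.142))
E
python3 lev.py 2
```

```text
[ 5.460e-01  2.330e-01  1.265e+00 -1.000e-03  1.640e+00  2.011e+00] 0.1312340354744666 [ 0.105 -0.994 -0.001]
scene [ 0.0013 -0.      0.1163] [0.5558 0.2153] 0.0849228664345508 z 0.11706945553625041
tab 0.78 [376.0, 163.5] [[0.5094462  0.16150235 0.142     ]]
side [0.0009 0.002  0.118 ] [0.5494 0.2147] 0.08308140437398244 z 0.11893361473697144
tab 0.82 [268.2, 179.0] [[0.5222189  0.15458898 0.142     ]]
```

>>> send_rows --pt "0 0 0 0 0 0 40" --pt "0 0 0 0 0 0 60" --pt "0 0 0 0 0 0 60" --pt "0 0 0 -0.05 0 0 60" --pt "0 0 0 -0.05 0 0 60" --pt "0 0 0 -0.05 0 0 60" --pt "0 0 0 0 0.041 0.009 60" --pt "0 0 0 0 0.041 0.009 60" --pt "0 0 0 0 0.041 0.008 60" --pt "0 0 0 0 0.041 0.008 60" --pt "0 0 0 0 0.041 0.008 60"

```text
clock: 8.2
ee_pos: [0.5168, 0.1574, 0.2623]
ee_rot: [-0.037, -0.706, -0.037, 0.706]
contact_force: [0.2, -0.6, 0.5]
opening: 0.6
```

>>> send_rows --pt "-0.177 0 0 0 0 0 60" --pt "-0.177 0 0 0 0 0 60" --pt "-0.177 0 0 0 0 0 60" --pt "-0.177 0 0 0 0 0 60" --pt "-0.177 0 0 0 0 0 60" --pt "-0.177 0 0 0 0 0 60" --pt "-0.177 0 0 0 0 0 60" --pt "-0.177 0 0 0 0 0 60" --pt "-0.177 0 0 0 0 0 60" --pt "-0.177 0 0 0 0 0 60" --pt "-0.177 0 0 0 0 0 60" --pt "-0.177 0 0 0 0 0 60" --pt "-0.177 0 0 0 0 0 60" --pt "-0.177 0 0 0 0 0 60" --pt "0 0 0 0 0 0 60"

```text
clock: 10.07
ee_pos: [0.5171, 0.1587, 0.2623]
ee_rot: [0.679, 0.196, 0.68, -0.196]
contact_force: [-0.1, 0.4, 0.7]
opening: 0.602
```

```bash
python3 v.py w2 lid_tab lid
```

```text
10.075 [0.5171 0.1587 0.2623] [[0.533, 0.846], [0.846, -0.533], [-0.0, -0.001]] [ 0.235 -0.056  1.309  0.     1.889 -0.774] [-0.12  0.41  0.65] 0.602
lid_tab 0.82 [310.9 194.7] [0.5138 0.1603 0.1559]
lid 0.75 [385.6 182.4] [0.5479 0.2182 0.1204]
```

View pics/w2.png

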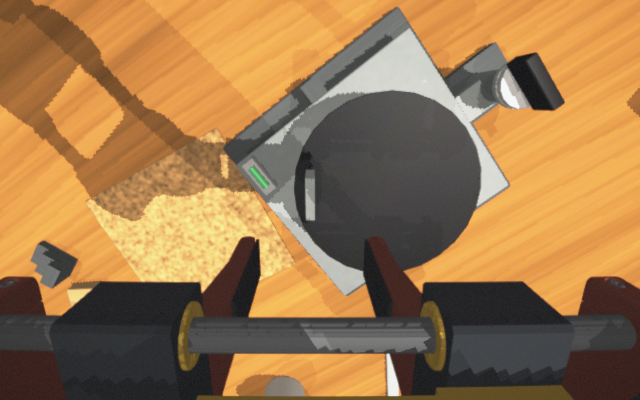

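```bash
cat > tab.py <<'E'
from h import *; import pickle,sys
n=sys.argv[1]; c=np.array([float(sys.argv[2]),float(sys.argv[3])]); z0=float(sys.argv[4])
s=pickle.load(open('pics/%s.pkl'%n,'rb')); p=np.load('pics/%sp.npy'%n); d=np.load('pics/%sd.npy'%n); C=cloud('wrist',d,s)
r=np.hypot(C[...,0]-c[0],C[...,1]-c[1])
m=(d>0)&(r<.045)&(abs(C[...,2]-z0)<.007)
T=C[m]; print(len(T),'ztop',np.median(T[:,2])); rect=cv2.minAreaRect(T[:,:2].astype(np.float32)); print('rect',rect)
t=T[:,:2]; u,S,v=np.linalg.svd(t-np.array(rect[0]),full_matrices=False); print('mean',t.mean(0),'ang',np.degrees(np.arctan2(v[0,1],v[0,0])))
y=Rq(s['ee_rot']).as_matrix(); dl=np.r_[rect[0],s['ee_pos'][2]]-s['ee_pos']; print('tool y ang',np.degrees(np.arctan2(y[1,1],y[0,1])),'delta in tool',np.round(y.T@dl,4))
E
python3 tab.py w2 .514 .160 .155
python3 - <<'E'
from h import *; import pickle
s=pickle.load(open('pics/w2.pkl','rb')); p=np.load('pics/w2p.npy'); d=np.load('pics/w2d.npy'); C=cloud('wrist',d,s)
m=(d>0)&(np.hypot(C[...,0]-.551,C[...,1]-.217)<.1)&(abs(C[...,2]-.119)<.006)&(p.max(2)<90)
mm=m.astype(np.uint8); k=cv2.morphologyEx(mm,cv2.MORPH_OPEN,np.ones((5,5))); cs=max(cv2.findContours(k,0,1)[0],key=cv2.contourArea)
print(cv2.minEnclosingCircle(C[k>0][:,:2].astype(np.float32)))
E
```

```text
433 ztop 0.15558238003065783
rect ((0.5164039134979248, 0.15732301771640778), (0.007362145930528641, 0.03645739704370499), 57.83232498168945)
mean [0.51531097 0.15813085] ang -32.019297424954416
tool y ang 57.80262002699175 delta in tool [ 0.     -0.0015  0.0001]
((0.553026020526886, 0.21684569120407104), 0.08462828397750854)
```

>>> send_rows --pt "0 0 0 0.045 -0.0015 0 50" --pt "0 0 0 0.045 0 0 40" --pt "0 0 0 0.03 0 0 40" --pt "0 0 0 0.015 0 0 40" --pt "0 0 0 0 0 0 40" --pt "0 0 0 0 0 0 10" --pt "0 0 0 0 0 0 0" --pt "0 0 0 0 0 0 0" --pt "0 0 0 0 0 0 0" --pt "0 0 0 0 0 0 0" --squeeze 45

```text
clock: 11.48
ee_pos: [0.5169, 0.1574, 0.1286]
ee_rot: [0.68, 0.196, 0.679, -0.195]
contact_force: [-0.4, -0.7, 5.2]
opening: 0.087
```

>>> send_rows --pt "0 0 -0.05 -0.0075 0.0009 0 0" --pt "0 0 -0.05 -0.0075 0.0009 0 0" --pt "0 0 -0.05 -0.0075 0.0009 0 0" --pt "0 0 -0.05 -0.0075 0.0009 0 0" --pt "0 0 -0.05 -0.0075 0.0009 0 0" --pt "0 0 -0.05 -0.0075 0.0009 0 0" --pt "0 0 -0.05 -0.0075 0.0009 0 0" --pt "0 0 -0.05 -0.0075 0.0009 0 0" --pt "0 0 0 0 0 0 0" --pt "0 0 0 0 0 0 0" --pt "0 0 0 0 0 0 0"

```text
clock: 12.85
ee_pos: [0.5257, 0.172, 0.185]
ee_rot: [0.627, 0.057, 0.705, -0.326]
contact_force: [1.2, 2.7, 0.6]
opening: 0.086
```

```bash
python3 v.py w3
python3 - <<'E'
from h import *
p,d=arm.snapshot('scene'); crop('s3',p,300,80,500,260,4)
p,d=arm.snapshot('side'); crop('s3b',p,180,80,380,260,4)
E
```

```text
12.85 [0.5257 0.172  0.185 ] [[0.49, 0.847], [0.78, -0.532], [-0.388, -0.0]] [ 0.396  0.259  1.158 -0.254  2.043 -0.693] [1.22 2.73 0.64] 0.086
```

View pics/s3.png

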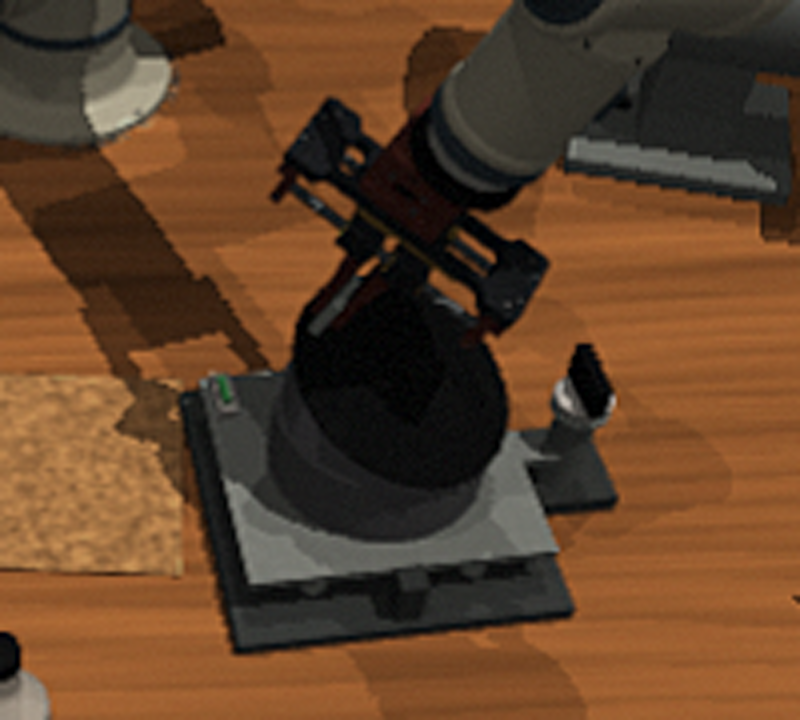

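View pics/w3.png

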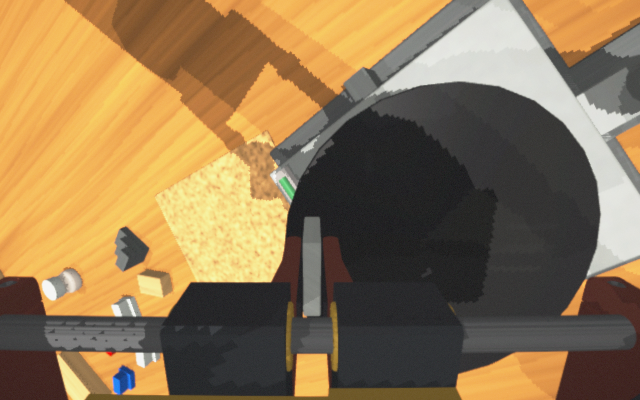

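>>> send_rows --pt "0 0 0 -0.037 -0.0155 0 0" --pt "0 0 0 -0.037 -0.0155 0 0" --pt "0 0 0 -0.018 -0.008 0 0" --pt "0 0 0.08 0 0 0 0" --pt "0 0 0.08 0 0 0 0" --pt "0 0 0.08 0 0 0 0" --pt "0 0 0.08 0 0 0 0" --pt "0 0 0.08 0 0 0 0" --pt "0 0 0 0 -0.0403 0.0151 0" --pt "0 0 0 0 -0.0403 0.0151 0" --pt "0 0 0 0 -0.0403 0.0151 0" --pt "0 0 0 0 -0.0403 0.0151 0" --pt "0 0 0 0 -0.0403 0.0151 0" --pt "0 0 0 0 -0.0403 0.0151 0" --pt "0 0 0 0 0 0 0"

```text
clock: 14.88
ee_pos: [0.4724, -0.0836, 0.2843]
ee_rot: [0.678, 0.197, 0.68, -0.198]
contact_force: [0.2, 0.5, -1.7]
opening: 0.091
```

```bash
python3 v.py w4
python3 - <<'E'
from h import *
p,d=arm.snapshot('side'); crop('s4b',p,180,80,500,360,2.4)
E
```

```text
14.875 [ 0.4724 -0.0836  0.2843] [[0.536, 0.844], [0.844, -0.536], [-0.002, -0.002]] [-0.245 -0.206  1.407 -0.002  1.943 -1.25 ] [ 0.15  0.47 -1.75] 0.091
```

View pics/w4.png

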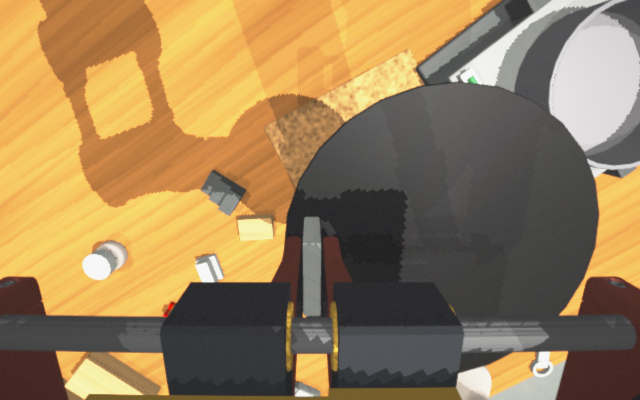

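View pics/s4b.png

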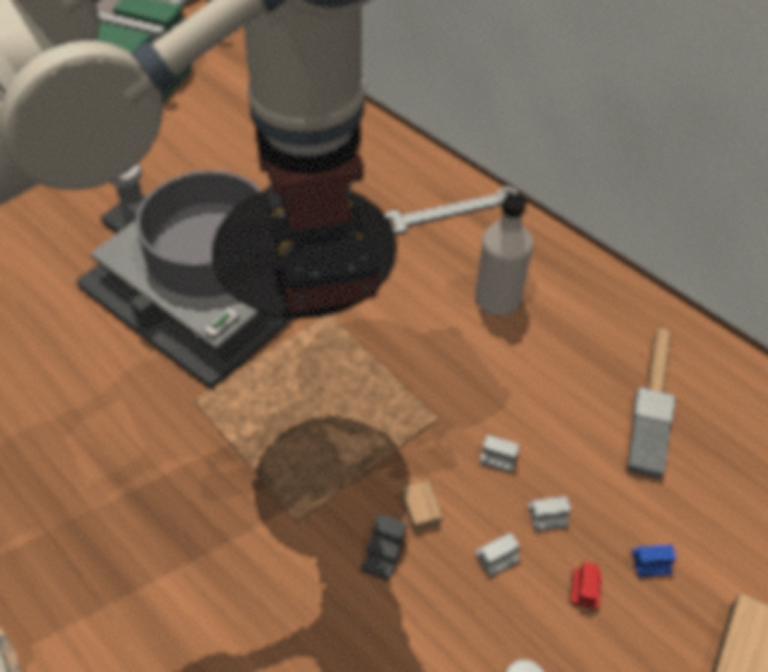

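>>> send_rows --pt "0 0 0 0.05 0.003 0 0" --pt "0 0 0 0.05 0 0 0" --pt "0 0 0 0.05 0 0 0" --pt "0 0 0 0.05 0 0 0" --pt "0 0 0 0.03 0 0 0" --pt "0 0 0 0.015 0 0 0" --pt "0 0 0 0.009 0 0 0" --pt "0 0 0 0.002 0 0 0" --pt "0 0 0 0 0 0 0"

```text
clock: 16.1
ee_pos: [0.4762, -0.0786, 0.0302]
ee_rot: [0.68, 0.196, 0.679, -0.196]
contact_force: [-0.4, -0.8, -0.9]
opening: 0.083
```

>>> send_rows --pt "0 0 0 0.0015 0 0 0" --pt "0 0 0 0.001 0 0 0" --pt "0 0 0 0 0 0 0" --pt "0 0 0 0 0 0 15" --pt "0 0 0 0 0 0 30" --pt "0 0 0 0 0 0 40" --pt "0 0 0 -0.02 0 0 40" --pt "0 0 0 -0.05 0 0 40" --pt "0 0 0 -0.05 0 0 40" --pt "0 0 0 -0.05 0 0 60"

```text
clock: 17.35
ee_pos: [0.4752, -0.0784, 0.1979]
ee_rot: [0.679, 0.196, 0.68, -0.196]
contact_force: [0.0, 0.1, -0.0]
opening: 0.478
```

```bash
python3 v.py w5 lid lid_tab nut1; python3 tab.py w5 .4755 -.0775 .053
python3 - <<'E'
from h import *
p,d=arm.snapshot('side'); crop('s5b',p,180,80,500,360,2.4)
E
```

```text
17.35 [ 0.4752 -0.0784  0.1979] [[0.532, 0.847], [0.847, -0.532], [0.0, -0.0]] [-0.234 -0.232  1.583  0.     1.791 -1.244] [ 0.05  0.13 -0.02] 0.478
lid 0.9 [383.  175.8] [ 0.5098 -0.0155  0.0203]
lid_tab 0.68 [315.3 185.9] [ 0.4756 -0.0743  0.0537]
nut1 0.57 [280.5 324.7] [ 0.4477 -0.0689  0.2955]
340 ztop 0.054536611871165236
rect ((0.4757825434207916, -0.07793189585208893), (0.00730379531159997, 0.03641242906451225), 57.74852752685547)
mean [ 0.47452941 -0.07736766] ang -32.77721384202751
tool y ang 57.871624338907424 delta in tool [-0.      0.0006  0.0002]
```

View pics/w5.png

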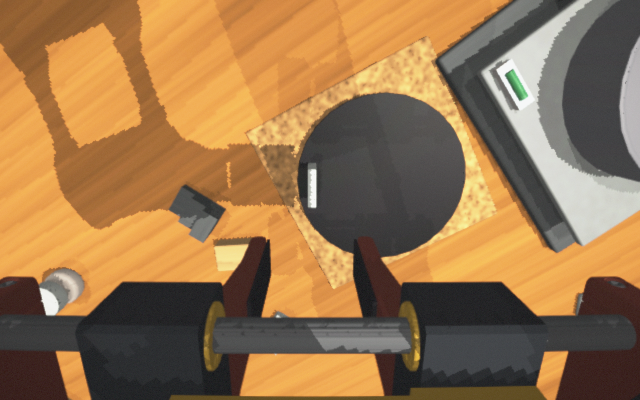

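View pics/s5b.png

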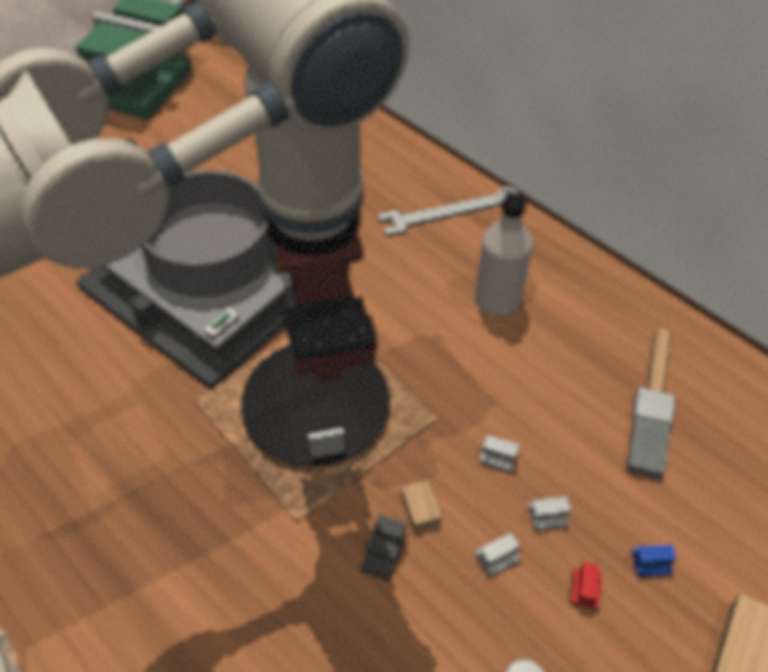

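>>> send_rows --pt "0 0 0 -0.026 -0.02 0.03 50" --pt "0 0 0 -0.026 -0.02 0.037 50" --pt "0 0 0 0 -0.02 0.037 50" --pt "0 0 0 0 -0.02 0.037 50" --pt "0 0 0 0 -0.025 0.037 50" --pt "0 0 0 0 0 0 50"

```text
clock: 18.35
ee_pos: [0.57, -0.2641, 0.2434]
ee_rot: [0.677, 0.197, 0.682, -0.196]
contact_force: [-0.2, 0.2, -0.7]
opening: 0.499
```

```bash
cat > nuts.py <<'E'
from h import *; import pickle,sys
n=sys.argv[1]
s=pickle.load(open('pics/%s.pkl'%n,'rb')); p=np.load('pics/%sp.npy'%n); d=np.load('pics/%sd.npy'%n); C=cloud('wrist',d,s)
y=Rq(s['ee_rot']).as_matrix(); ya=np.degrees(np.arctan2(y[1,1],y[0,1]))
hsv=cv2.cvtColor(p,cv2.COLOR_RGB2HSV)
m=((d>0)&(C[...,2]>.021)&(C[...,2]<.034)&(abs(C[...,0]-.55)<.2)&(C[...,1]<-.12)).astype(np.uint8)
k,L,st,ce=cv2.connectedComponentsWithStats(m)
for i in range(1,k):
    if st[i,4]<60: continue
    T=C[L==i][:,:2].astype(np.float32); (c,(w,h),a)=cv2.minAreaRect(T)
    if w>h: w,h=h,w; a+=90
    # a: dir of short side
    da=(a-ya+90)%180-90
    dl=y.T@(np.r_[c,s['ee_pos'][2]]-s['ee_pos'])
    print('px',np.round(ce[i]),'n',st[i,4],'xy',np.round(c,4),'size',np.round([w,h],4),'jaw ang',round(a%180,1),'RGB',p[L==i].mean(0).round(),'turn_x',round(-np.radians(da),3),'tool yz',np.round(dl[1:],4))
print('tool z to go (TCP .0135):',s['ee_pos'][2]-.0135)
E
python3 v.py w6; python3 nuts.py w6
```

```text
18.35 [ 0.57   -0.2641  0.2434] [[0.534, 0.845], [0.845, -0.534], [-0.001, -0.007]] [-0.488  0.181  1.096 -0.     1.872 -1.495] [-0.17  0.23 -0.66] 0.499
px [296.  33.] n 538 xy [ 0.4471 -0.1965] size [0.0298 0.0345] jaw ang 113.8 RGB [91. 92. 91.] turn_x -0.979 tool yz [-0.0084 -0.14  ]
px [336.  84.] n 940 xy [ 0.5039 -0.1914] size [0.0287 0.0444] jaw ang 151.4 RGB [194. 150.  96.] turn_x 1.507 tool yz [ 0.0262 -0.0947]
px [160. 124.] n 127 xy [ 0.4357 -0.3773] size [0.0163 0.0355] jaw ang 61.5 RGB [111. 105.  98.] turn_x -0.066 tool yz [-0.1674 -0.053 ]
px [272. 144.] n 520 xy [ 0.5199 -0.2831] size [0.0162 0.0361] jaw ang 73.5 RGB [180. 182. 175.] turn_x -0.276 tool yz [-0.0428 -0.0323]
px [373. 177.] n 503 xy [ 0.6104 -0.2083] size [0.0164 0.0362] jaw ang 24.8 RGB [218. 219. 213.] turn_x 0.574 tool yz [0.0688 0.0043]
px [302. 202.] n 450 xy [ 0.5924 -0.2908] size [0.0159 0.0362] jaw ang 53.4 RGB [216. 218. 211.] turn_x 0.076 tool yz [-0.0105  0.0332]
px [229. 210.] n 482 xy [ 0.5556 -0.3672] size [0.0164 0.0361] jaw ang 122.4 RGB [218.  18.  12.] turn_x -1.13 tool yz [-0.0948  0.0429]
px [ 35. 275.] n 2678 xy [ 0.4945 -0.6334] size [0.057  0.1474] jaw ang 93.8 RGB [201. 158. 101.] turn_x -0.63 tool yz [-0.3525  0.1335]
px [119. 277.] n 980 xy [ 0.5505 -0.5353] size [0.0427 0.0848] jaw ang 165.5 RGB [204. 167. 106.] turn_x 1.259 tool yz [-0.2396  0.1284]
tool z to go (TCP .0135): 0.2298741046083622
```

View pics/w6.png

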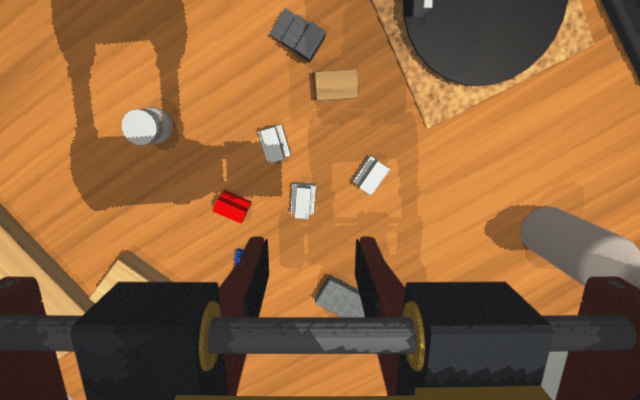

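>>> send_rows --pt "0.076 0 0 0.03 -0.0105 0.033 45" --pt "0 0 0 0.05 0 0 45" --pt "0 0 0 0.05 0 0 45" --pt "0 0 0 0.05 0 0 45" --pt "0 0 0 0.03 0 0 45" --pt "0 0 0 0.018 0 0 45" --pt "0 0 0 0 0 0 45" --pt "0 0 0 0 0 0 45" --squeeze 35

```text
clock: 19.4
ee_pos: [0.5936, -0.2887, 0.0226]
ee_rot: [0.673, 0.221, 0.671, -0.221]
contact_force: [0.6, 0.3, -0.0]
opening: 0.449
```

```bash
python3 v.py w7
```

```text
19.4 [ 0.5936 -0.2887  0.0226] [[0.594, 0.804], [0.804, -0.594], [0.0, 0.003]] [-0.504  0.298  1.354  0.     1.487 -1.438] [ 0.6   0.26 -0.01] 0.449
```

View pics/w7.png

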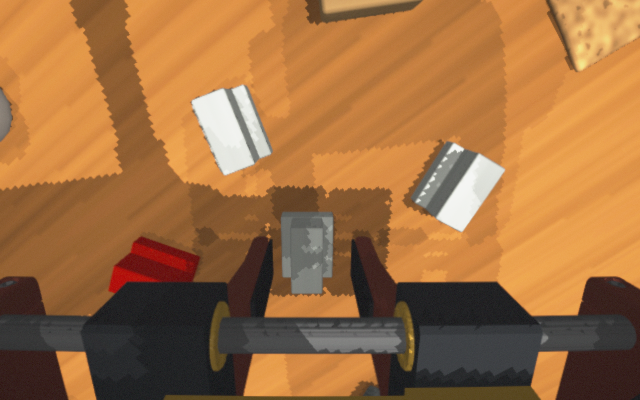

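>>> send_rows --pt "0 0 0 0.009 -0.002 0 45" --pt "0 0 0 0 0 0 45" --pt "0 0 0 0 0 0 10" --pt "0 0 0 0 0 0 10" --pt "0 0 0 0 0 0 5" --pt "0 0 0 0 0 0 5" --pt "0 0 0 -0.02 0 0 5"

```text
clock: 20.32
ee_pos: [0.5901, -0.2893, 0.0297]
ee_rot: [0.67, 0.222, 0.673, -0.221]
contact_force: [0.0, -0.5, -1.5]
opening: 0.171
```

>>> send_rows --pt "0 0 0 -0.05 0 0 5" --pt "0 0 0 -0.05 0 0 5" --pt "0 0 0 -0.05 0 0 5" --pt "0 0 0 -0.02 0.0355 -0.035 5" --pt "0 0 0 0 0.0355 -0.035 5" --pt "0 0 0 0 0.0355 -0.035 5" --pt "0 0 0 0 0.0355 -0.035 5" --pt "0 0 0 0 0.0355 -0.035 5" --pt "0 0 0 0 0.0355 -0.035 5" --pt "0 0 0 0 0.0355 -0.035 5" --pt "0 0 0 0 0.0355 -0.035 5" --pt "0 0 0 0 0.0355 -0.035 5" --pt "0 0 0 0 0.0355 -0.035 5" --pt "0 0 0 0 0 0 5" --pt "0 0 0 0 0 0 5"

```text
clock: 22.2
ee_pos: [0.5213, 0.2031, 0.2024]
ee_rot: [0.672, 0.221, 0.671, -0.221]
contact_force: [0.3, 0.1, -1.5]
opening: 0.177
```

```bash
python3 v.py w8 bowl_rim bowl_floor
```

```text
22.2 [0.5213 0.2031 0.2024] [[0.594, 0.804], [0.804, -0.594], [0.0, 0.001]] [ 3.110e-01 -2.200e-02  1.382e+00 -1.000e-03  1.781e+00 -6.230e-01] [ 0.34  0.08 -1.53] 0.177
bowl_rim 0.65 [355.1 227.8] [0.5754 0.2137 0.0624]
bowl_floor 0.8 [345.7 207.3] [0.5538 0.2181 0.0628]
```

View pics/w8.png

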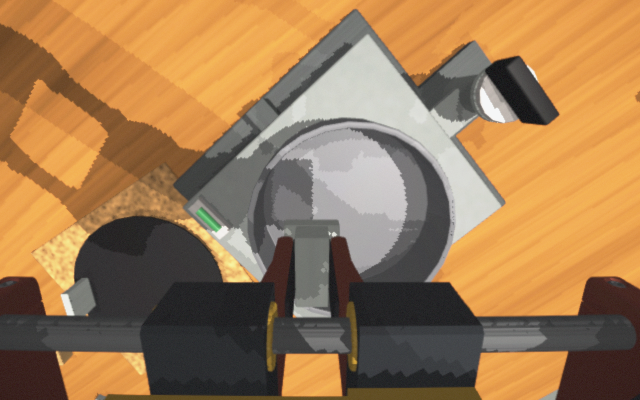

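>>> send_rows --pt "0 0 0 0.045 0 0 5" --pt "0 0 0 0.045 0 0 5" --pt "0 0 0 0.025 0 0 5" --pt "0 0 0 0.01 0 0 5" --pt "0 0 0 0 0 0 5" --pt "0 0 0 0 0 0 5"

```text
clock: 23.1
ee_pos: [0.5222, 0.2035, 0.0784]
ee_rot: [0.672, 0.222, 0.671, -0.221]
contact_force: [0.3, -0.3, -0.8]
opening: 0.183
```

>>> send_rows --pt "0 0 0 0.002 0 0 5" --pt "0 0 0 0 0 0 25" --pt "0 0 0 0 0 0 32" --pt "0 0 0 0 0 0 32" --pt "0 0 0 -0.04 0 0 32" --pt "0 0 0 -0.05 0 0 32" --pt "0 0 0 -0.035 0 0 32" --pt "0 0 0 0 -0.0392 0.0287 40" --pt "0 0 0 0 -0.0392 0.0287 45" --pt "0 0 0 0 -0.0392 0.0287 45" --pt "0 0 0 0 -0.0392 0.0287 45" --pt "0 0 0 0 -0.0392 0.0287 45" --pt "0 0 0 0 -0.0392 0.0287 45" --pt "0 0 0 0 -0.0392 0.0287 45" --pt "0 0 0 0 -0.0392 0.0287 45" --pt "0 0 0 0 -0.0392 0.0287 45" --pt "0 0 0 0 -0.0392 0.0287 45" --pt "-0.175 0 0 0.02 0 0 45" --pt "-0.175 0 0 0.03 0 0 45" --pt "0 0 0 0 0 0 45"

```text
clock: 25.6
ee_pos: [0.5176, -0.2818, 0.1466]
ee_rot: [0.698, 0.102, 0.702, -0.101]
contact_force: [0.6, 0.5, -0.1]
opening: 0.453
```

```bash
python3 v.py w9; python3 nuts.py w9
```

```text
25.6 [ 0.5176 -0.2818  0.1466] [[0.285, 0.959], [0.959, -0.285], [0.001, -0.005]] [-0.556  0.066  1.392 -0.     1.69  -1.838] [ 0.61  0.45 -0.12] 0.453
px [384.  74.] n 1025 xy [ 0.447  -0.1966] size [0.0308 0.0341] jaw ang 115.8 RGB [81. 81. 79.] turn_x -0.739 tool yz [ 0.0616 -0.0919]
px [174. 127.] n 176 xy [ 0.4317 -0.3737] size [0.0115 0.0314] jaw ang 86.7 RGB [106. 100.  94.] turn_x -0.23 tool yz [-0.1126 -0.0562]
px [410. 148.] n 1406 xy [ 0.5034 -0.1918] size [0.029  0.0439] jaw ang 151.7 RGB [209. 163. 104.] turn_x -1.366 tool yz [ 0.0822 -0.0392]
px [310. 198.] n 813 xy [ 0.5198 -0.2834] size [0.0154 0.0363] jaw ang 73.2 RGB [154. 156. 149.] turn_x 0.004 tool yz [-0.0009  0.0026]
px [227. 258.] n 602 xy [ 0.5517 -0.3701] size [0.0172 0.0265] jaw ang 123.7 RGB [210.  18.  13.] turn_x -0.877 tool yz [-0.075   0.0578]
px [419. 267.] n 737 xy [ 0.6104 -0.2085] size [0.0166 0.0353] jaw ang 25.6 RGB [192. 193. 186.] turn_x 0.836 tool yz [0.0967 0.0681]
px [ 72. 301.] n 1378 xy [ 0.5553 -0.5294] size [0.0354 0.0451] jaw ang 15.8 RGB [206. 171. 109.] turn_x 1.007 tool yz [-0.2266  0.1066]
px [ 78. 365.] n 658 xy [ 0.6226 -0.5566] size [0.03   0.0492] jaw ang 73.5 RGB [235. 202. 127.] turn_x -0.0 tool yz [-0.2336  0.1789]
tool z to go (TCP .0135): 0.1330532891584703
```

View pics/w9.png

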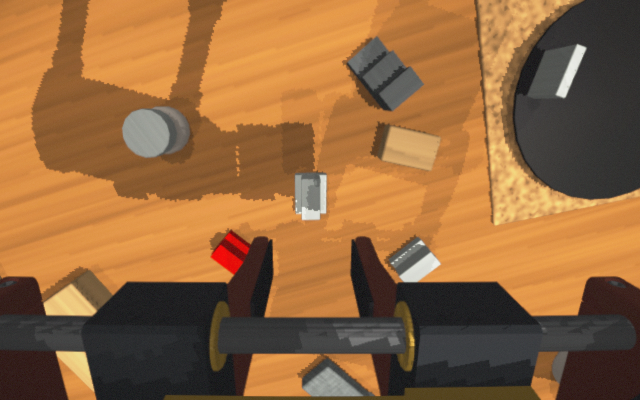

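>>> send_rows --pt "0 0 0 0.05 -0.001 0.0025 45" --pt "0 0 0 0.05 0 0 45" --pt "0 0 0 0.028 0 0 45" --pt "0 0 0 0 0 0 45" --pt "0 0 0 0 0 0 45"

```text
clock: 26.28
ee_pos: [0.5224, -0.2847, 0.0244]
ee_rot: [0.701, 0.101, 0.699, -0.102]
contact_force: [-0.3, -1.1, -0.1]
opening: 0.452
```

>>> send_rows --pt "0 0 0 0.0105 0 -0.002 45" --pt "0 0 0 0 0 0 45" --pt "0 0 0 0 0 0 10" --pt "0 0 0 0 0 0 10" --pt "0 0 0 0 0 0 5" --pt "0 0 0 0 0 0 5" --pt "0 0 0 -0.02 0 0 5"

```text
clock: 27.15
ee_pos: [0.5177, -0.2826, 0.0294]
ee_rot: [0.698, 0.102, 0.701, -0.1]
contact_force: [-0.1, -0.2, -1.5]
opening: 0.179
```

>>> send_rows --pt "0 0 0 -0.05 0 0 5" --pt "0.175 0 0 -0.05 0 0 5" --pt "0.175 0 0 -0.05 0 0 5" --pt "0 0 0 -0.02 0.0376 -0.024 5" --pt "0 0 0 0 0.0376 -0.024 5" --pt "0 0 0 0 0.0376 -0.024 5" --pt "0 0 0 0 0.0376 -0.024 5" --pt "0 0 0 0 0.0376 -0.024 5" --pt "0 0 0 0 0.0376 -0.024 5" --pt "0 0 0 0 0.0376 -0.024 5" --pt "0 0 0 0 0.0376 -0.024 5" --pt "0 0 0 0 0.0376 -0.024 5" --pt "0 0 0 0 0.0376 -0.024 5" --pt "0 0 0 0 0.0376 -0.024 5" --pt "0 0 0 0 0.0376 -0.024 5" --pt "0 0 0 0 0 0 5" --pt "0 0 0 0 0 0 5"

```text
clock: 29.28
ee_pos: [0.5558, 0.2502, 0.2018]
ee_rot: [0.672, 0.221, 0.671, -0.221]
contact_force: [0.8, -0.2, -1.0]
opening: 0.177
```

```bash
python3 v.py w10 bowl_rim bowl_floor
```

```text
29.275 [0.5558 0.2502 0.2018] [[0.594, 0.804], [0.804, -0.594], [0.0, 0.001]] [ 3.670e-01  1.130e-01  1.244e+00 -1.000e-03  1.784e+00 -5.670e-01] [ 0.84 -0.19 -1.03] 0.177
bowl_rim 0.75 [277.6 228.8] [0.5676 0.2027 0.0627]
bowl_floor 0.72 [284.8 210.4] [0.5574 0.219  0.0629]
```

View pics/w10.png

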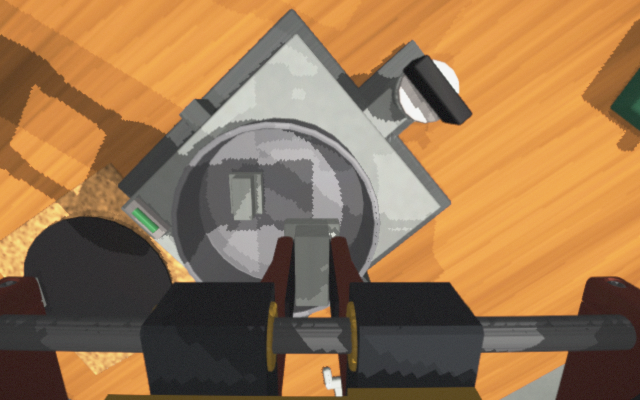

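>>> send_rows --pt "0 0 0 0.045 -0.001 -0.001 5" --pt "0 0 0 0.045 0 0 5" --pt "0 0 0 0.025 0 0 5" --pt "0 0 0 0.01 0 0 5" --pt "0 0 0 0 0 0 5" --pt "0 0 0 0 0 0 5"

```text
clock: 30.18
ee_pos: [0.5553, 0.2505, 0.0781]
ee_rot: [0.672, 0.222, 0.671, -0.221]
contact_force: [0.3, 0.0, -1.2]
opening: 0.18
```

>>> send_rows --pt "0 0 0 0.002 0 0 5" --pt "0 0 0 0 0 0 25" --pt "0 0 0 0 0 0 32" --pt "0 0 0 0 0 0 32" --pt "0 0 0 -0.04 0 0 32" --pt "0 0 0 -0.05 0 0 32" --pt "0 0 0 -0.035 0 0 32" --pt "0 0 0 0 -0.0306 0.0288 40" --pt "0 0 0 0 -0.0306 0.0288 45" --pt "0 0 0 0 -0.0306 0.0288 45" --pt "0 0 0 0 -0.0306 0.0288 45" --pt "0 0 0 0 -0.0306 0.0288 45" --pt "0 0 0 0 -0.0306 0.0288 45" --pt "0 0 0 0 -0.0306 0.0288 45" --pt "0 0 0 0 -0.0306 0.0288 45" --pt "0 0 0 0 -0.0306 0.0288 45" --pt "0 0 0 0 -0.0306 0.0288 45" --pt "0.165 0 0 0 -0.0306 0.0288 45" --pt "0.165 0 0 0.02 0 0 45" --pt "0.165 0 0 0.02 0 0 45"

```text
clock: 32.67
ee_pos: [0.609, -0.2096, 0.1586]
ee_rot: [0.596, 0.381, 0.595, -0.381]
contact_force: [-0.4, 1.1, -0.7]
opening: 0.449
```

>>> send_rows --pt "0 0 0 0 0 0 45" --pt "0 0 0 0 0 0 45"

```text
clock: 32.92
ee_pos: [0.6092, -0.2086, 0.16]
ee_rot: [0.598, 0.378, 0.597, -0.378]
contact_force: [-0.4, 0.9, 0.4]
opening: 0.451
```

```bash
python3 v.py w11; python3 nuts.py w11
```

```text
32.925 [ 0.6092 -0.2086  0.16  ] [[0.904, 0.428], [0.428, -0.904], [0.001, 0.001]] [-0.383  0.205  1.216  0.     1.719 -0.825] [-0.45  0.91  0.37] 0.451
px [159.  97.] n 248 xy [ 0.4622 -0.1892] size [0.0018 0.0304] jaw ang 23.0 RGB [50. 49. 47.] turn_x 0.041 tool yz [-0.1245 -0.0805]
px [126.  96.] n 485 xy [ 0.4366 -0.2011] size [0.0122 0.029 ] jaw ang 23.6 RGB [98. 99. 96.] turn_x 0.03 tool yz [-0.1528 -0.0807]
px [208. 120.] n 1376 xy [ 0.5042 -0.1913] size [0.0285 0.0444] jaw ang 151.2 RGB [219. 176. 112.] turn_x 0.945 tool yz [-0.0875 -0.0606]
px [313. 190.] n 741 xy [ 0.6105 -0.2076] size [0.0156 0.0356] jaw ang 25.0 RGB [199. 201. 194.] turn_x 0.006 tool yz [ 0.0016 -0.0003]
px [ 74. 268.] n 322 xy [ 0.4355 -0.3764] size [0.0182 0.0346] jaw ang 62.6 RGB [99. 94. 87.] turn_x -0.65 tool yz [-0.2288  0.0773]
px [255. 365.] n 197 xy [ 0.6363 -0.4004] size [0.0126 0.0258] jaw ang 21.0 RGB [ 39.  92. 184.] turn_x 0.076 tool yz [-0.0576  0.185 ]
tool z to go (TCP .0135): 0.14647923037722144
```

View pics/w11.png

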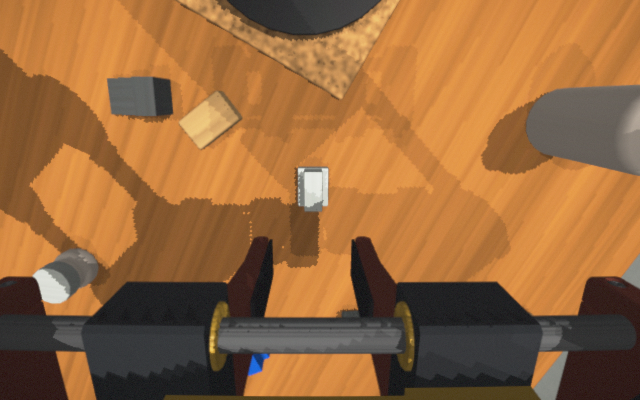

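>>> send_rows --pt "0 0 0 0.05 0.001 0 45" --pt "0 0 0 0.05 0 0 45" --pt "0 0 0 0.035 0 0 45" --pt "0 0 0 0 0 0 45" --pt "0 0 0 0 0 0 45"

```text
clock: 33.6
ee_pos: [0.6112, -0.2086, 0.0268]
ee_rot: [0.598, 0.379, 0.596, -0.379]
contact_force: [0.5, 0.4, 0.9]
opening: 0.448
```

>>> send_rows --pt "0 0 0 0.013 0 0 45" --pt "0 0 0 0 0 0 45" --pt "0 0 0 0 0 0 10" --pt "0 0 0 0 0 0 10" --pt "0 0 0 0 0 0 5" --pt "0 0 0 0 0 0 5" --pt "0 0 0 -0.02 0 0 5"

```text
clock: 34.48
ee_pos: [0.6084, -0.2076, 0.0293]
ee_rot: [0.595, 0.379, 0.599, -0.379]
contact_force: [-0.2, -1.0, -1.4]
opening: 0.18
```

>>> send_rows --pt "0 0 0 -0.05 0 0 5" --pt "-0.165 0 0 -0.05 0 0 5" --pt "-0.165 0 0 -0.05 0 0 5" --pt "-0.165 0 0 -0.02 0 0 5" --pt "0 0 0 0 0.0308 -0.0267 5" --pt "0 0 0 0 0.0308 -0.0267 5" --pt "0 0 0 0 0.0308 -0.0267 5" --pt "0 0 0 0 0.0308 -0.0267 5" --pt "0 0 0 0 0.0308 -0.0267 5" --pt "0 0 0 0 0.0308 -0.0267 5" --pt "0 0 0 0 0.0308 -0.0267 5" --pt "0 0 0 0 0.0308 -0.0267 5" --pt "0 0 0 0 0.0308 -0.0267 5" --pt "0 0 0 0 0.0308 -0.0267 5" --pt "0 0 0 0 0 0 5" --pt "0 0 0 0 0 0 5"

```text
clock: 36.48
ee_pos: [0.5784, 0.1978, 0.2019]
ee_rot: [0.672, 0.221, 0.671, -0.221]
contact_force: [-0.4, -0.6, -1.5]
opening: 0.179
```

```bash
python3 v.py w12
```

```text
36.475 [0.5784 0.1978 0.2019] [[0.594, 0.804], [0.804, -0.594], [0.0, 0.001]] [ 2.740e-01  1.180e-01  1.239e+00 -1.000e-03  1.784e+00 -6.600e-01] [-0.44 -0.55 -1.46] 0.179
```

View pics/w12.png

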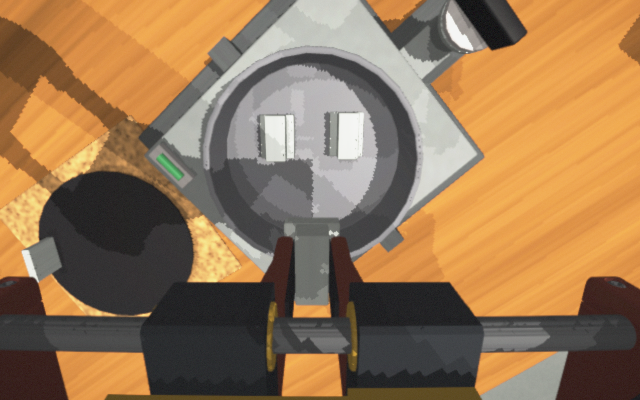

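Both earlier nuts stand upright in the bowl at (277,137) and (347,136). Lowering the third.

>>> send_rows --pt "0 0 0 0.045 0 0 5" --pt "0 0 0 0.045 0 0 5" --pt "0 0 0 0.025 0 0 5" --pt "0 0 0 0.012 0 0 5" --pt "0 0 0 0 0 0 5" --pt "0 0 0 0 0 0 25" --pt "0 0 0 0 0 0 32" --pt "0 0 0 0 0 0 32" --pt "0 0 0 -0.04 0 0 32" --pt "0 0 0 -0.05 0 0 32" --pt "0 0 0 -0.05 0 -0.02 32" --pt "0 0 0 0 0 0 45" --pt "0 0 0 0 0 0 45"

```text
clock: 38.15
ee_pos: [0.5623, 0.2101, 0.2137]
ee_rot: [0.672, 0.221, 0.672, -0.221]
contact_force: [-0.1, 0.7, -0.7]
opening: 0.446
```

```bash
python3 v.py w13
python3 - <<'E'
from h import *
p,d=arm.snapshot('scene'); crop('s13',p,160,150,480,270,2.5)
p,d=arm.snapshot('side'); crop('s13b',p,180,80,500,360,2.4)
E
```

```text
38.15 [0.5623 0.2101 0.2137] [[0.594, 0.804], [0.804, -0.594], [-0.0, 0.0]] [ 0.301  0.09   1.248 -0.     1.804 -0.633] [-0.1   0.66 -0.69] 0.446
```

View pics/w13.png

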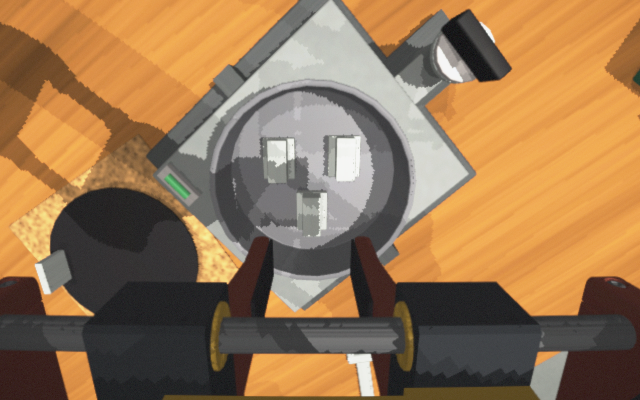

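View pics/s13b.png

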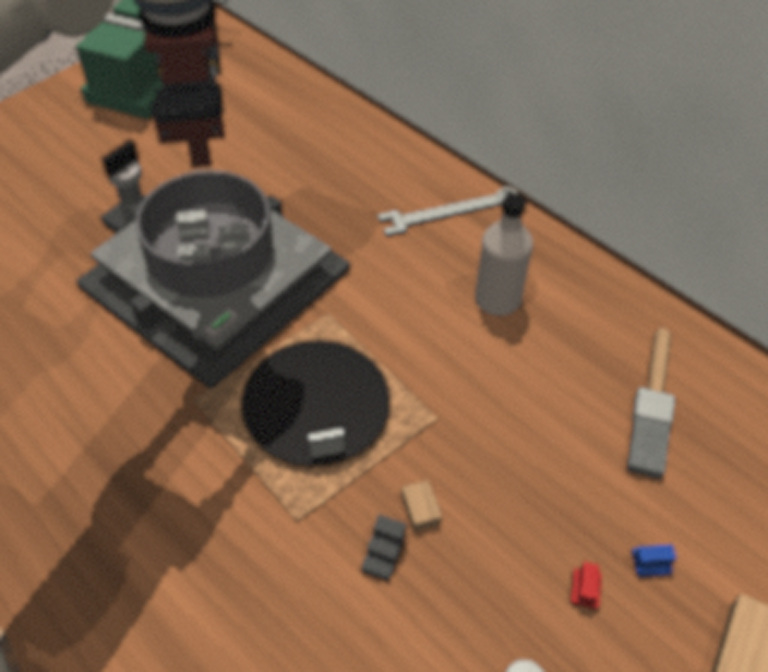

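View pics/s13.png

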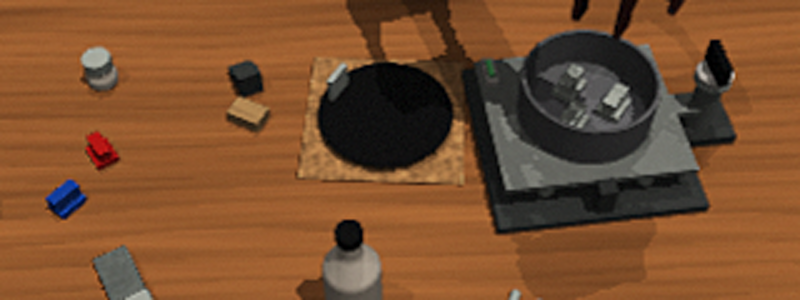

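Run:
```python
from h import *; import pickle
from scipy.optimize import least_squares
def fit(cam,d,s):
    C=cloud(cam,d,s); r=np.hypot(C[...,0]-.5525,C[...,1]-.216)
    m=(d>0)&(r>.07)&(r<.087)&(abs(C[...,2]-.115)<.004)
    P=C[m]; f=least_squares(lambda c:np.hypot(P[:,0]-c[0],P[:,1]-c[1])-.0775,[.5525,.216],loss='soft_l1',f_scale=.002)
    a=np.degrees(np.arctan2(P[:,1]-.216,P[:,0]-.5525)); A=np.c_[P[:,:2]-[.5525,.216],np.ones(len(P))]
    print(cam,len(P),f.x,np.histogram(a,8,(-180,180))[0],np.linalg.lstsq(A,P[:,2],rcond=None)[0])
fit('wrist',np.load('pics/w12d.npy'),pickle.load(open('pics/w12.pkl','rb')))
fit('wrist',np.load('pics/w13d.npy'),pickle.load(open('pics/w13.pkl','rb')))
for c in ['scene','side']:
    p,d=arm.snapshot(c); fit(c,d,None)
```

```text
wrist 4971 [0.55337356 0.2174977 ] [730 661 432 184 678 702 792 792] [-0.00361044  0.00192736  0.11578545]
wrist 4259 [0.55313751 0.21772234] [602 570 318 418 485 621 628 617] [-0.00463557  0.00292182  0.11580478]
scene 218 [0.55520648 0.21608081] [20 25 30 36 30 31 27 19] [ 0.00038079 -0.00140119  0.11300151]
side 287 [0.55188597 0.21667948] [39 44 34 29 35 39 36 31] [-0.00212062  0.00112942  0.11420822]
```

>>> send_rows --pt "0 0 0 0 -0.0404 0.0145 40" --pt "0 0 0 0 -0.0404 0.0145 40" --pt "0 0 0 0 -0.0404 0.0145 40" --pt "0 0 0 0 -0.0404 0.0145 40" --pt "0 0 0 0 -0.0404 0.0145 40" --pt "0 0 0 0 -0.0404 0.0145 40" --pt "0 0 0 0 -0.0404 0.0145 40" --pt "-0.075 0 0 0.03 0 0 40" --pt "0 0 0 0 0 0 40" --pt "0 0 0 0 0 0 40"

```text
clock: 39.65
ee_pos: [0.4758, -0.0774, 0.1844]
ee_rot: [0.679, 0.196, 0.679, -0.196]
contact_force: [-0.0, 0.1, -0.8]
opening: 0.396
```

```bash
python3 v.py w14; python3 tab.py w14 .4755 -.0775 .053
```

```text
39.65 [ 0.4758 -0.0774  0.1844] [[0.533, 0.846], [0.846, -0.533], [-0.0, -0.0]] [-0.232 -0.232  1.607  0.     1.767 -1.24 ] [-0.05  0.15 -0.75] 0.396
370 ztop 0.054515300725398674
rect ((0.47513920068740845, -0.07832702994346619), (0.007075287867337465, 0.035784363746643066), 57.69691467285156)
mean [ 0.47453405 -0.07792264] ang -32.20668928726311
tool y ang 57.76240642752845 delta in tool [ 0.     -0.0011 -0.    ]
```

>>> send_rows --pt "0 0 0 0.05 -0.001 0 40" --pt "0 0 0 0.05 0 0 40" --pt "0 0 0 0.04 0 0 40" --pt "0 0 0 0.015 0 0 40" --pt "0 0 0 0 0 0 40" --pt "0 0 0 0 0 0 10" --pt "0 0 0 0 0 0 0" --pt "0 0 0 0 0 0 0" --pt "0 0 0 0 0 0 0" --pt "0 0 0 0 0 0 0" --squeeze 50

```text
clock: 40.95
ee_pos: [0.4758, -0.0786, 0.0301]
ee_rot: [0.68, 0.196, 0.679, -0.196]
contact_force: [-1.3, 0.3, 5.3]
opening: 0.093
```

>>> send_rows --pt "0 0 0 -0.02 0 0 0" --pt "0 0 0 -0.045 0 0 0" --pt "0 0 0 -0.045 0 0 0" --pt "0 0 0 -0.045 0 0 0" --pt "0 0 0 -0.035 0 0 0" --pt "0 0 0 0 0.037 -0.0152 0" --pt "0 0 0 0 0.037 -0.0152 0" --pt "0 0 0 0 0.037 -0.0152 0" --pt "0 0 0 0 0.037 -0.0152 0" --pt "0 0 0 0 0.037 -0.0152 0" --pt "0 0 0 0 0.037 -0.0152 0" --pt "0 0 0 0 0 0 0" --pt "0 0 0 0 0 0 0"

```text
clock: 42.58
ee_pos: [0.5159, 0.1574, 0.2182]
ee_rot: [0.679, 0.195, 0.68, -0.197]
contact_force: [-0.2, -0.3, -2.2]
opening: 0.089
```

```bash
python3 v.py w15
python3 - <<'E'
from h import *; import pickle
s=pickle.load(open('pics/w15.pkl','rb')); d=np.load('pics/w15d.npy'); p=np.load('pics/w15p.npy'); C=cloud('wrist',d,s)
z0=s['ee_pos'][2]-.012
m=(d>0)&(abs(C[...,2]-z0)<.02)&(np.hypot(C[...,0]-.5525,C[...,1]-.217)<.1)&(p.max(2)<110); m[225:,200:460]=0; m[270:]=0
P=C[m]; A=np.c_[P[:,:2]-[.5533,.2176],np.ones(len(P))]; w=np.ones(len(P),bool)
for _ in range(8):
    co=np.linalg.lstsq(A[w],P[w,2],rcond=None)[0]; w=abs(A@co-P[:,2])<.004
R_=Rq(s['ee_rot']).as_matrix()
print('plane',co,w.sum(),len(P),'slope along tool y,z',co[:2]@R_[:2,1],co[:2]@R_[:2,2],'tcp z-origin',s['ee_pos'][2]-(co[2]-.004))
print(cv2.minEnclosingCircle(P[w][:,:2].astype(np.float32)))
E
```

```text
42.575 [0.5159 0.1574 0.2182] [[0.533, 0.846], [0.846, -0.533], [-0.002, -0.001]] [ 2.330e-01 -7.100e-02  1.402e+00 -1.000e-03  1.813e+00 -7.760e-01] [-0.24 -0.32 -2.24] 0.089
plane [-0.00384041 -0.0016607   0.20748527] 39716 39724 slope along tool y,z -0.003451054652086863 -0.0023657704179535465 tcp z-origin 0.014722248585359143
((0.5509299039840698, 0.21850505471229553), 0.08462805300951004)
```

View pics/w15.png

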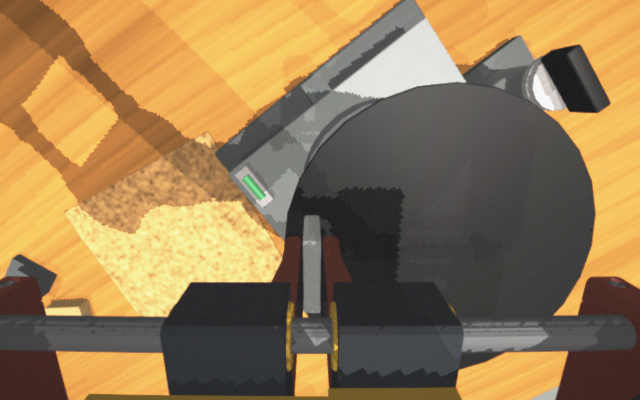

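>>> send_rows --pt "0 0 0 0.04 0 0.001 0" --pt "0 0 0 0.025 0 0 0" --pt "0 0 0 0.01 0 0 0" --pt "0 0 0 0.007 0 0 0" --pt "0 0 0 0.004 0 0 0" --pt "0 0 0 0 0 0 0" --pt "0 0 0 0 0 0 0"

```text
clock: 43.5
ee_pos: [0.5174, 0.1575, 0.1338]
ee_rot: [0.68, 0.196, 0.679, -0.196]
contact_force: [0.4, 0.5, -1.9]
opening: 0.087
```

>>> send_rows --pt "0 0 0 0.002 0 0 0" --pt "0 0 0 0.0015 0 0 0" --pt "0 0 0 0 0 0 0" --pt "0 0 0 0 0 0 0"

```text
clock: 44.0
ee_pos: [0.5173, 0.1575, 0.1311]
ee_rot: [0.68, 0.196, 0.679, -0.196]
contact_force: [-2.8, -0.9, 5.4]
opening: 0.086
```

Contact on the rim (force went from −1.9 to +5.4 N). Release and check.

>>> send_rows --pt "0 0 0 0 0 0 12" --pt "0 0 0 0 0 0 25" --pt "0 0 0 0 0 0 40" --pt "0 0 0 0 0 0 40" --pt "0 0 0 -0.02 0 0 40" --pt "0 0 0 -0.05 0 0 40" --pt "0 0 0 -0.06 0 0 60" --pt "0 0 0 0 0 0 60" --pt "0 0 0 0 0 0 60"

```text
clock: 45.12
ee_pos: [0.5173, 0.1575, 0.2604]
ee_rot: [0.68, 0.196, 0.679, -0.196]
contact_force: [0.1, 0.3, -0.4]
opening: 0.597
```

```bash
python3 v.py w16; python3 tab.py w16 .5165 .1575 .155
python3 - <<'E'
from h import *; import pickle
s=pickle.load(open('pics/w16.pkl','rb')); d=np.load('pics/w16d.npy'); p=np.load('pics/w16p.npy'); C=cloud('wrist',d,s)
m=(d>0)&(abs(C[...,2]-.119)<.01)&(np.hypot(C[...,0]-.553,C[...,1]-.217)<.1)&(p.max(2)<90); 
k=cv2.morphologyEx(m.astype(np.uint8),cv2.MORPH_OPEN,np.ones((5,5)))
P=C[k>0]; A=np.c_[P[:,:2]-[.5533,.2176],np.ones(len(P))]; w=np.ones(len(P),bool)
for _ in range(8):
    co=np.linalg.lstsq(A[w],P[w,2],rcond=None)[0]; w=abs(A@co-P[:,2])<.004
print('plane',co,w.sum(),len(P),cv2.minEnclosingCircle(P[w][:,:2].astype(np.float32)))
m=(d>0)&(C[...,2]>.045)&(C[...,2]<.065)&(abs(C[...,0]-.55)<.12)&(abs(C[...,1]-.217)<.11)&(p.max(2)>110)
P=C[m]; A=np.c_[P[:,:2],np.ones(len(P))]; w=np.ones(len(P),bool)
for _ in range(8):
    co=np.linalg.lstsq(A[w],P[w,2],rcond=None)[0]; w=abs(A@co-P[:,2])<.004
print('deck',co,w.sum())
E
python3 lev.py 17; python3 -c "
from h import *
p=np.load('pics/side17p.npy'); crop('s17b',p,180,80,500,360,2.4)"
```

```text
45.125 [0.5173 0.1575 0.2604] [[0.533, 0.846], [0.846, -0.533], [0.001, 0.001]] [ 0.233 -0.059  1.315  0.     1.884 -0.776] [ 0.12  0.29 -0.41] 0.597
451 ztop 0.15553744218130244
rect ((0.5171862244606018, 0.15789854526519775), (0.007335391826927662, 0.03654269129037857), 57.65725326538086)
mean [0.51631692 0.15841268] ang -32.12789593246099
tool y ang 57.81110987218672 delta in tool [ 0.      0.0003 -0.0003]
plane [ 0.00015946 -0.00038737  0.12059832] 23845 23846 ((0.5540840029716492, 0.2167566418647766), 0.08458150923252106)
deck [ 1.50620387e-05 -2.75966807e-04  5.66680018e-02] 11262
[ 0.233 -0.058  1.317 -0.     1.884 -0.776] 0.6009045686240911 [ 0.533  0.846 -0.001]
scene [ 0.0023 -0.0004  0.1158] [0.5567 0.2154] 0.084850966488421 z 0.11697080588864572
tab 0.63 [377.2, 165.9] [[0.51913998 0.16372588 0.142     ]]
side [0.0002 0.0012 0.1186] [0.5507 0.2136] 0.08278037645096971 z 0.11896327086744235
tab 0.91 [266.9, 180.1] [[0.5171818  0.15381841 0.142     ]]
tab 0.46 [309.4, 251.5] [[ 0.4459366  -0.09338259  0.142     ]]
```

View pics/w16.png

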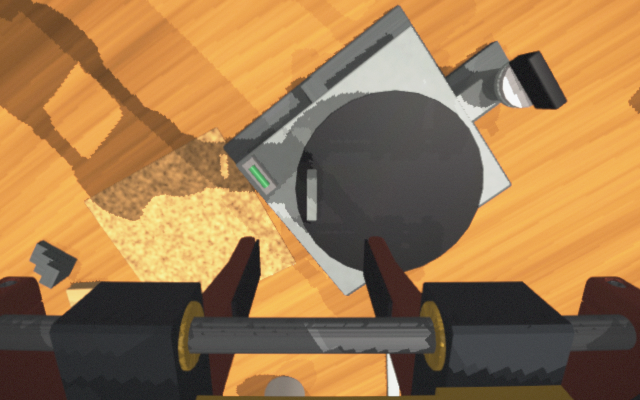

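View pics/s17b.png

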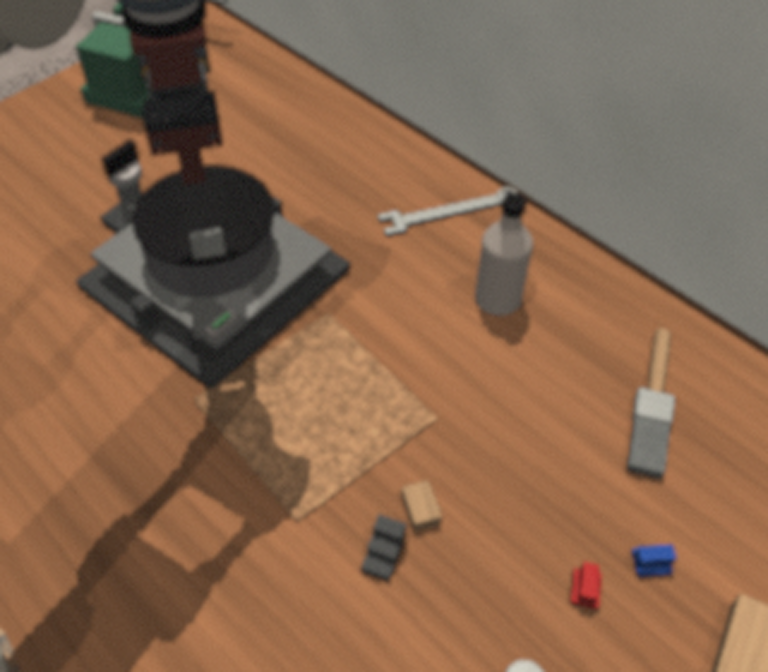

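The lid is level and within about 1–2 mm of the rim centre at seated height. The deck slope is about 0.0003, and no steel nuts are left on the bench. Handing in.

```bash
python3 -c "
from workcell import arm
print(arm.job_done())"
```

```text
the job is handed in; nothing more can be done
None
```

The deburring bowl is set up and the job is handed in after about 45 s of the 210 s. The hand-in gave no verdict.

**What I did:**
- **Deck:** I turned the tilt screw about 3.06 rad clockwise, which brought the deck level.
- **Lid off:** I tipped the lid up by its tab about 0.40 rad. The heel edge worked out at about 114 mm above the bench, against 115 mm for the rim. Then I laid it flat on the cork mat and let go.
- **Nuts:** I put all three steel T-slot nuts upright on the bowl floor, apart from each other. The red and blue look-alikes and the bystanders stayed where they were.
- **Lid on:** I set the lid back on the rim and let go.

**Last checks:**
- **Deck and lid:** The deck slope measured about 0.0003. The lid was parallel to the deck, about 1 mm from the rim centre by the wrist camera, and at the same height as before it was removed.
- **Bench:** The oil bottle was standing, no steel nut was left on the bench, and the gripper was clear of everything.
- **Disagreement:** The scene and side cameras put the lid centre about 3 to 5 mm from the wrist camera's figure. They were off in much the same way on the first seated lid, so I put it down to calibration.

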